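Test-light a hazard lamp: fold out its foot, fit the bayonet lens and hold it half-turned

ROBOT

A 7-joint arm with a two-finger parallel gripper is mounted at the origin on the work surface. World frame = base frame: x ahead of the robot, y to its left, z up, the work surface at z = 0. Lengths are in m, angles in rad, forces in N, time in s.
With the tool pointing down it reaches from about 0.35 to 0.9 m from the base axis. Payload 8.1 kg.
Tool frame: the origin (TCP) lies midway between the tips of the shut fingers; the grasp point (between the pads) lies 19 mm behind it (arm.hold_point_z is the distance from the TCP to the grasp point, in m); z points along the fingers, y is the direction in which the jaws open and shut (so a half turn about z gives the same grasp; the last joint's range is limited). The gripper opens to 92 mm and grips with 3 to 60 N. Pads are 19 mm wide; open, the fingers measure 130 mm over their backs; the gripper's body (75 mm by 190 mm) begins 47 mm behind the grasp point.
Start: joints at [-1.272, 0.434, 0.025, 1.573, -0.012, 1.134, -0.075], TCP at [0.244, 0.575, 0.227] pointing down, gripper open.
Joint ranges: [-2.62, 2.62], [-0.44, 2.09], [-1.27, 1.32], [0.08, 2.57], [-1.32, 4.46], [0.12, 2], [-2.74, 2.74]. Speed limits (rad/s): [2.22, 2.22, 3.01, 3.01, 3.14, 3.14, 3.14].

INTERFACE

Orientations are given as a rotation vector (axis times angle).
In Python, from cell import arm gives the robot as it stands.
- The arm moves only by the shell command python3 -m pendant 'ROWS' [FORCE]. ROWS is JSON, a list of rows, each a list of 3 entries, a list of its own where there are three numbers: the shift along the tool's x, y, z in m, then the turn, a rotation vector about the tool's x, y, z in degrees, then the finger opening in m, from 0 to 0.0918. A call has 1 to 10 rows; each row shifts and turns the commanded pose from where the row before left it, along the tool's axes as they then stand; what a row does not reach is not made up. A row lasts 1/8 s, in which the tool goes at most 62.5 mm and 10.7 degrees, less where a joint would pass 70% of its speed; a pose out of reach is approached as far as the arm can. A call with a gripper value outside its range is refused whole. The fingers move at their own pace and stop on an object; FORCE is the grip in N (left out, the last holds). Time passes only in rows, so rows that do not move let the fingers close. It gives the time, the measured TCP pose, the force and the opening at its end, in the units of the state.
- arm.observe(): the state, without advancing time (a new reading comes with each control period).
- arm.get_image(name): name is "scene" or "side" or "wrist"; returns (picture, depth): 420x560x3 uint8, red, green, blue; 420x560 float32, m along the optical axis (not along the pixel's ray), 0 where there is no reading.
- arm.camera_params(name): a dict with "fovy" (degrees; the focal length in pixels is half the picture's height over the tangent of half this angle, whatever the lens; pixels are square), "cx", "cy" (the principal point, pixels), "rvec" (rotation vector, rad) and "tvec" (3), from world to camera coordinates, as OpenCV has them; the wrist camera has in their place "mount" (4x4, takes a point from camera to tool coordinates, whose origin is the TCP and whose axes are the flange's). Camera axes: x right, y down, z forward; pixel columns grow to the right and rows downward; lengths in m; the calibration is good to about 2 mm. A picture is of the moment at which its call begins: read the wrist's pose just before it. camera_params takes no time and is no camera call.
- arm.sign_off(): hands the job in, once; it reports no verdict.
Trained networks look in the newest picture that a camera, given by its name, has taken for a name from the list of things; names that differ only in an ending like _2 or _b are one class to them, and where a whole thing is asked for, a point or a joint stands for the part that bears it (a point fixed in the world has none). Each returns a list of dicts, best first, with "conf" (0 to 1); they miss things now and then, are a little off and sometimes report something else, mostly with a low value. They report only what shows in the picture. A call takes as long as a camera call.
- arm.look_for(camera, label): "rect" ([centre column, centre row, width, height] in pixels, round what is visible of it).
- arm.masks_of(camera, label): "pixels" (420x560 bool, what is visible of it) and "rect" ([centre column, centre row, width, height] in pixels, round what is visible of it).
The state is a dict: "clock": time; "joints": joint angles; "dq": joint speeds; "joint_efforts": joint torques, N m; "position": TCP position; "ee_rot": TCP orientation; "force": force on the tool from outside, world axes, zero at the start; "ft_torque": the same for the moment, N m; "width": opening from 0.0 (shut) to 1.0 (fully open).
Only numpy, scipy, OpenCV 4.12 (cv2) and the standard library are available. Lean on these libraries where they do the work, as an engineer would, in place of code of your own. Each camera call takes 0.05 s, during which the arm holds its last target.

TASK

The round black hazard lamp on the shelf needs a light test. Swing its one folded foot out until it snaps into its end position, so that the lamp stands on all three feet, then set the oblong amber lens cap down into the lamp's bayonet collar and turn it clockwise to the test position, half way to the lock where the small stud stands on the collar, without ever letting the lock click. The test contact is sprung, so the job ends while the gripper is still holding the lens at that point; leave everything else on the shelf where it is.

Things in the scene. Friction and masses are not known exactly. Their poses are not given: they have to be found in the camera images.
- beacon: hazard lamp, loose, 1.2 kg, upright: black drum 110 mm across, 38 mm tall, grey bayonet collar 93 mm across on it up to 50 mm. Origin under its centre, z up. Three swivel feet, pivots 62 mm from the axis, at 0, 120 and -120 degrees from its x: the last two are out already (reaching 152 mm), the one on +x is folded; x points the way it will point once out
- socket (a point): centre of the collar's mouth, 50 mm above the shelf; axes as the lamp's. Opening 58 mm across in a 4 mm thick lip, with two entry notches 13 mm wide on the lamp's +x and -x, reaching 38 mm from the axis. Channel under the lip 8 mm high, its floor 38 mm above the shelf
- test_stud (a point): one of two small round steel studs on the collar's top (43 mm from the axis, 2 mm high, opposite each other) that mark the test position, 35 degrees (0.61 rad) clockwise of the notches. Square steel blocks 72 degrees clockwise of the notches mark the lock
- prop_leg (a joint): angle of the folded foot, rad: starts at 0 to 0.35 (0: beside the drum, pointing along the lamp's -y), turns anticlockwise seen from above to its end stop at 1.57 (pointing along the lamp's +x). Stays where left; from 0.85 to 1.3 a spring ball resists (about 2 N at the rubber end), from 1.35 it pulls the foot to 1.57 and keeps it there
- prop_foot (a point): top centre of that foot's rubber end, 30 mm above the shelf: an upright cylinder 20 mm across, 1 to 30 mm high, 80 mm from the hinge; the steel bar between them is 14 mm wide and 3 to 12 mm high
- prop_hinge (a point): the foot's vertical hinge axis, 62 mm from the lamp's axis along the lamp's x, 21 mm above the shelf; axes as the lamp's
- lens: lens cap, loose, about 70 g, 46 mm tall, standing on its skirt; origin under its centre, z up. Round black skirt 54 mm across, 0 to 14 mm high; black flange 74 mm across, 14 to 18 mm high, with a pip over each lug (to 40.5 mm from the axis); oblong amber crown 18 to 46 mm high, 58 mm long along x, 36 wide along y, with flat sides 30 mm long: grip it across y
- lens_lug (a point): foot of one of the lens's two lugs, on its +x and -x, 8 mm wide, 5 mm high, reaching 34 mm from the axis. The lens goes in with its x along the lamp's x (either way round, within 4 degrees) and then stands on the channel's floor, its origin 38 mm above the shelf. Turned clockwise seen from above the lugs run under the lip; anticlockwise is blocked
- test_ring (a joint): sprung contact ring in the channel, rad, 0 at rest, grows clockwise from above. The lugs meet it once the lens is turned 0.09 from the notches: ring = turn of the lens - 0.09. Its spring pushes back with 0.04 Nm at 0, 0.08 at 0.52, 0.14 at 1.25 (end stop). Test position 0.52; contact is made from 0.35 to 0.70. The lock is felt from 0.85 and clicks at about 1.0
- screw_cup: stainless steel cup of screws, 75 mm across, 77 mm tall; origin under its centre; bystander
- patch_tin: flat metal puncture-repair tin, 84 x 60 x 26 mm; origin under its centre; bystander
- tyre_lever: green plastic tyre lever, about 130 x 18 x 8 mm, lying flat; origin under its middle, x along it; bystander
- brake_lever: black brake lever, about 180 mm long, 15 mm thick, lying flat; origin under its middle, x along it; bystander
- tail_lens: rectangular amber tail-light lens on a black backing plate, 92 x 52 x 26 mm, with two screws; not the lens cap of this job; origin under its centre; bystander
- tape_roll: black roll of tape lying flat, 96 mm across, 20 mm tall; origin under its centre; bystander
- screwdriver: screwdriver with black handle, 190 mm, lying flat, handle to its -x; origin under its middle; bystander
- oil_bottle: small white oil bottle, 48 mm across, 140 mm tall; origin under its centre; bystander

How it is judged:
By the outcome, as a careful person would: the job done as asked, in the order asked, and still so for the second after the job is handed in, while the arm keeps its last pose, push and grip.
It also fails if it takes over 54 s, if anything falls off the work surface, if the arm or the gripper's body presses on something with over 40 N, if the wrist force passes 120 N, or if a joint passes its speed limit or range.

## Working session

There is one attempt and no reset: what is moved stays moved. The work goes in short steps, Python scripts to look and compute and a shell command to move; the robot and the scene stay as the last step left them, time stands still between calls to the robot, and variables do not carry over. Pictures are saved under pics/ and viewed, and the job is handed in when it is done.

```bash
ls; mkdir -p pics
cat > h.py <<'E'
import numpy as np, cv2, sys
from scipy.spatial.transform import Rotation as R
from cell import arm
def shot(name, fn):
    st=arm.observe(); im,d=arm.get_image(name)
    cv2.imwrite('pics/'+fn+'.png', im[:,:,::-1]); np.savez('pics/'+fn+'.npz',d=d,im=im,pos=st['position'],rv=st['ee_rot'])
    return im,d,st
def cam(name,st=None):
    p=arm.camera_params(name); f=210/np.tan(np.radians(p['fovy'])/2)
    if 'mount' in p:
        T=np.eye(4);T[:3,:3]=R.from_rotvec(st['ee_rot']).as_matrix();T[:3,3]=st['position']
        C=T@np.array(p['mount'])
    else:
        W=np.eye(4);W[:3,:3]=R.from_rotvec(np.ravel(p['rvec'])).as_matrix();W[:3,3]=np.ravel(p['tvec']);C=np.linalg.inv(W)
    return f,p['cx'],p['cy'],C
def cloud(name,d,st=None):
    f,cx,cy,C=cam(name,st)
    v,u=np.mgrid[:d.shape[0],:d.shape[1]]
    P=np.stack([(u-cx)/f*d,(v-cy)/f*d,d],-1)@C[:3,:3].T+C[:3,3]
    P[d==0]=np.nan
    return P
def atz(name,u,v,z,st=None):
    f,cx,cy,C=cam(name,st); r=C[:3,:3]@np.array([(u-cx)/f,(v-cy)/f,1]); return C[:3,3]+r*(z-C[2,3])/r[2]
def proj(name,P,st=None):
    f,cx,cy,C=cam(name,st); q=(np.asarray(P)-C[:3,3])@C[:3,:3]; return np.stack([q[...,0]/q[...,2]*f+cx,q[...,1]/q[...,2]*f+cy],-1)
E
python3 - <<'E'
from h import *
for n in ['scene','side','wrist']:
    im,d,st=shot(n,n+'0'); print(n,arm.camera_params(n))
    f,cx,cy,C=cam(n,st); print(C.round(3).tolist())
print(arm.observe(), arm.hold_point_z)
E
```

```text
pics
scene {'fovy': 42.44607600199435, 'cx': 283.9969088896109, 'cy': 206.1007766885739, 'rvec': array([ 1.97693507,  1.78793472, -0.51390467]), 'tvec': array([-0.11475534, -0.41271524,  1.89243765])}
[[0.103, 0.838, -0.536, 1.372], [0.995, -0.082, 0.063, -0.04], [0.009, -0.54, -0.842, 1.371], [0.0, 0.0, 0.0, 1.0]]
side {'fovy': 48.729547097080484, 'cx': 282.3172851437012, 'cy': 210.81986500574274, 'rvec': array([ 2.39244451, -0.13102632,  0.05483434]), 'tvec': array([-0.50550726,  0.12154148,  1.3355835 ])}
[[0.994, -0.079, 0.077, 0.41], [-0.11, -0.73, 0.675, -0.868], [0.003, -0.679, -0.734, 1.064], [0.0, 0.0, 0.0, 1.0]]
wrist {'fovy': 70.99092243131335, 'cx': 282.5516392023537, 'cy': 207.1564752498092, 'mount': array([[ 1.05801403e-04, -9.68068976e-01, -2.50683957e-01,
         6.69394106e-02],
       [ 9.99999876e-01, -1.94495070e-05,  4.97159275e-04,
         6.42403953e-04],
       [-4.86160150e-04, -2.50683978e-01,  9.68068854e-01,
        -1.58013630e-01],
       [ 0.00000000e+00,  0.00000000e+00,  0.00000000e+00,
         1.00000000e+00]])}
[[0.391, 0.891, 0.23, 0.183], [0.92, -0.378, -0.099, 0.602], [-0.001, 0.251, -0.968, 0.384], [0.0, 0.0, 0.0, 1.0]]
{'clock': 0.15, 'joints': array([-1.27159358,  0.4350695 ,  0.02495837,  1.57386743, -0.01160473,
        1.13400649, -0.07509898]), 'dq': array([ 0.00039258, -0.00254654,  0.00070607, -0.00157098, -0.00063793,
        0.00238383,  0.00140631]), 'joint_efforts': array([ 2.51622027e-03, -6.68263221e+01,  9.86153260e-01, -3.14699435e+01,
       -6.06108061e-02,  3.94450338e-02,  8.77864659e-05]), 'position': array([0.24430696, 0.57485659, 0.22612898]), 'ee_rot': array([-6.26969510e-01, -3.07824891e+00,  1.88083541e-03]), 'force': array([-1.15843352, -0.24617056,  0.08300984]), 'ft_torque': array([-0.02931044,  0.03166321, -0.01244559]), 'width': 1.0019679439192577} 0.0188
```

View pics/scene0.png

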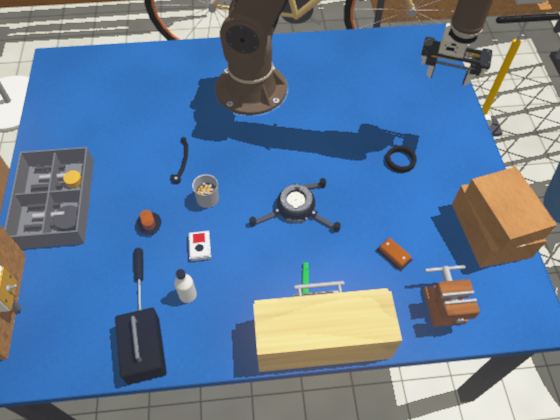

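View pics/side0.png

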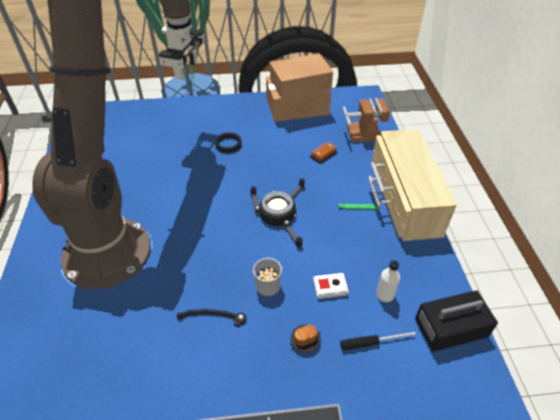

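View pics/wrist0.png

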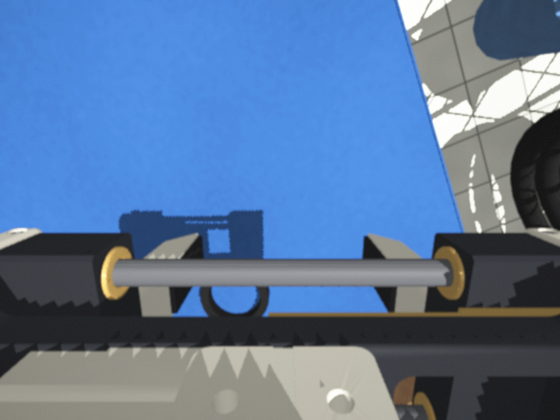

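The scene picture shows the lamp at about (296,203) and the lens at about (149,221). In the side picture they are at (277,208) and (306,337). I'll zoom in on both and measure.

Run:
```python
from h import *
a=np.load('pics/scene0.npz');b=np.load('pics/side0.npz')
c=[]
for n,D,(u,v) in [('scene',a,(296,203)),('side',b,(277,212)),('scene',a,(149,221)),('side',b,(306,337))]:
    im=D['im'][v-48:v+48,u-60:u+60]; c.append(cv2.resize(im,(480,384),interpolation=cv2.INTER_CUBIC)[:300*2,:400])
o=np.vstack([np.hstack(c[:2]),np.hstack(c[2:])])
cv2.imwrite('pics/zoom0.png',cv2.resize(o,(800,600))[:,:,::-1])
Pa=cloud('scene',a['d']);Pb=cloud('side',b['d'])
arm.get_image('scene');arm.get_image('side')
for l in ['beacon','lens','prop_foot','screw_cup','patch_tin','oil_bottle','brake_lever','tape_roll']:
  for n,P in (('scene',Pa),('side',Pb)):
    if l in('patch_tin','oil_bottle','brake_lever','tape_roll') and n=='side': continue
    for r in arm.masks_of(n,l)[:2]:
        q=P[r['pixels']]; q=q[~np.isnan(q[:,0])]
        if len(q)==0: continue
        lo=np.percentile(q,2,axis=0);hi=np.percentile(q,98,axis=0)
        print(l,n,round(r['conf'],2),np.round(r['rect']),((lo+hi)/2).round(3),(hi-lo).round(3),hi.round(3)[2])
print(arm.observe()['clock'])
```

```text
beacon scene 0.6 [295. 205.  93.  53.] [0.516 0.084 0.027] [0.16  0.236 0.055] 0.054
beacon scene 0.58 [139. 280.   8.  57.] [ 0.702 -0.362  0.018] [0.168 0.026 0.02 ] 0.029
beacon side 0.76 [276. 214.  51.  67.] [0.511 0.083 0.029] [0.156 0.241 0.054] 0.056
lens scene 0.58 [148. 220.  24.  27.] [ 0.53  -0.341  0.025] [0.065 0.071 0.051] 0.05
lens side 0.9 [306. 341.  27.  27.] [ 0.527 -0.335  0.027] [0.068 0.066 0.05 ] 0.052
lens side 0.72 [390. 280.  25.  43.] [ 0.769 -0.194  0.073] [0.065 0.109 0.141] 0.144
prop_foot scene 0.74 [147. 224.  22.  26.] [ 0.521 -0.339  0.025] [0.081 0.067 0.05 ] 0.05
prop_foot scene 0.66 [315. 184.  22.  15.] [0.434 0.166 0.015] [0.026 0.058 0.037] 0.034
screw_cup scene 0.93 [204. 192.  27.  33.] [ 0.451 -0.167  0.04 ] [0.072 0.066 0.076] 0.078
screw_cup side 0.81 [265. 275.  28.  37.] [ 0.45  -0.163  0.045] [0.065 0.069 0.071] 0.08
patch_tin scene 0.58 [201. 245.  22.  25.] [ 0.621 -0.192  0.02 ] [0.076 0.057 0.024] 0.032
patch_tin scene 0.29 [203. 192.  29.  33.] [ 0.451 -0.166  0.04 ] [0.072 0.068 0.077] 0.078
oil_bottle scene 0.48 [149. 220.  28.  25.] [ 0.532 -0.34   0.031] [0.06  0.063 0.039] 0.05
brake_lever scene 0.73 [176. 168.  15.  29.] [ 0.331 -0.25   0.012] [0.11  0.047 0.015] 0.02
tape_roll scene 0.61 [402. 160.  30.  28.] [0.364 0.446 0.011] [0.095 0.089 0.028] 0.025
tape_roll scene 0.4 [185. 285.  24.  35.] [ 0.766 -0.227  0.072] [0.037 0.045 0.138] 0.141
0.85
```

View pics/zoom0.png

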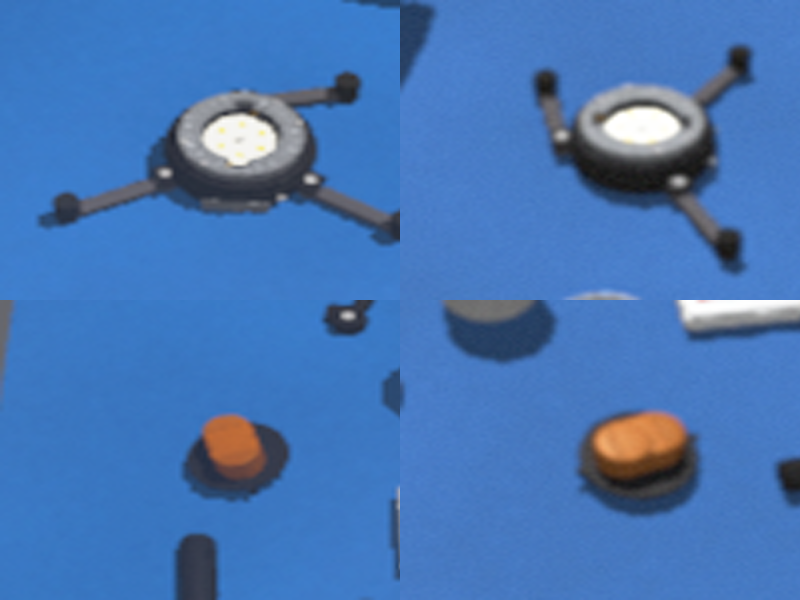

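```bash
cat >> h.py <<'E'
def circ(q):
    A=np.c_[q[:,:2],np.ones(len(q))]; s=np.linalg.lstsq(A,(q[:,:2]**2).sum(1),rcond=None)[0]; c=s[:2]/2; return c,np.sqrt(s[2]+c@c)
E
python3 - <<'E'
from h import *
from scipy import ndimage
c0=np.array([.50,.075])
for n in ['scene','side']:
    D=np.load(f'pics/{n}0.npz');P=cloud(n,D['d'])
    r=np.hypot(P[...,0]-.52,P[...,1]-.075)
    m=(r<.1)&(P[...,2]>.046)&(P[...,2]<.058)
    q=P[m]; c=q[:,:2].mean(0)
    for _ in range(10):
        rr=np.hypot(*(q[:,:2]-c).T); 
        rim=q[rr>np.percentile(rr,75)]; c,R0=circ(rim)
    print(n,'collar',c.round(4),R0.round(4),len(q),np.median(q[:,2]).round(4))
    r=np.hypot(P[...,0]-c[0],P[...,1]-c[1])
    for z0 in (.018,):
        L,k=ndimage.label((r>.085)&(r<.18)&(P[...,2]>z0)&(P[...,2]<.045))
        for i in range(1,k+1):
            q=P[L==i]
            if len(q)<4: continue
            t=q[q[:,2]>q[:,2].max()-.008]
            m=t.mean(0); print(len(q),len(t),m.round(4),np.hypot(*(m[:2]-c)).round(4),np.degrees(np.arctan2(*(m[:2]-c)[::-1])).round(1))
    # table level
    q=P[(r<.3)]; print('table',np.nanmedian(P[(r<.35)&(r>.2)][:,2]).round(4))
    # lens
    r=np.hypot(P[...,0]-.53,P[...,1]+.338); q=P[(r<.06)&(P[...,2]>.04)&(P[...,2]<.06)]
    m=q.mean(0); w,V=np.linalg.eigh(np.cov(q[:,:2].T)); print('lens',len(q),m.round(4),np.sqrt(w),np.degrees(np.arctan2(V[1,1],V[0,1])))
E
```

```text
scene collar [0.5052 0.0961] 0.046 369 0.0498
40 24 [0.4366 0.1865 0.0308] 0.1135 127.2
40 22 [ 0.5557 -0.0362  0.0311] 0.1417 -69.1
45 25 [0.5952 0.2047 0.0294] 0.141 50.4
table -0.0001
lens 185 [ 0.5306 -0.3375  0.0455] [0.00946051 0.01532838] -164.1707492745038
side collar [0.5041 0.0999] 0.0464 391 0.0522
39 22 [0.594  0.2078 0.0333] 0.1405 50.2
41 25 [0.4359 0.1892 0.0322] 0.1124 127.3
49 31 [ 0.5531 -0.0343  0.0324] 0.1428 -69.9
table 0.0035
lens 298 [ 0.5276 -0.337   0.0479] [0.0097783  0.01486735] -163.70598352423556
```

```bash
cat >> h.py <<'E'
def plan(pos,yaz,n,w,nrot=None):
    """rows to reach TCP pos with tool y at azimuth yaz (deg), tool down"""
    st=arm.observe(); p=np.array(st['position'],float); Rm=R.from_rotvec(st['ee_rot'])
    a=np.radians(yaz); y=np.array([np.cos(a),np.sin(a),0]); x=np.array([-np.sin(a),np.cos(a),0]); z=np.cross(x,y)
    x=np.cross(y,[0,0,-1]); T=R.from_matrix(np.c_[x,y,[0,0,-1]])
    nrot=nrot or n; rows=[]
    for i in range(n):
        g=p+(np.array(pos)-p)/(n-i)
        s=np.round(Rm.inv().apply(g-p),4)
        p=p+Rm.apply(s)
        t=np.zeros(3)
        if i<nrot:
            t=np.round(np.degrees((Rm.inv()*T).as_rotvec())/(nrot-i),1); Rm=Rm*R.from_rotvec(np.radians(t))
        rows.append([[round(float(k),4) for k in s],[round(float(k),1) for k in t],w])
    print('cur',np.round(st['position'],4),'yaz',yazof(st)); print(str(rows).replace(' ',''))
def yazof(st):
    m=R.from_rotvec(st['ee_rot']).as_matrix(); return round(float(np.degrees(np.arctan2(m[1,1],m[0,1]))),2)
E
python3 -c "
from h import *
plan([.47,.01,.2],5.7,10,.0918)"
```

```text
cur [0.2444 0.5752 0.2268] yaz 66.97
[[[-0.0429,-0.0432,0.0027],[0.0,-0.0,6.1],0.0918],[[-0.0472,-0.0384,0.0027],[0.0,-0.0,6.1],0.0918],[[-0.051,-0.0332,0.0027],[0.0,-0.0,6.1],0.0918],[[-0.0543,-0.0275,0.0027],[0.0,-0.0,6.1],0.0918],[[-0.0569,-0.0216,0.0027],[0.0,-0.0,6.1],0.0918],[[-0.0589,-0.0155,0.0026],[0.0,-0.0,6.2],0.0918],[[-0.0602,-0.009,0.0027],[0.0,-0.0,6.1],0.0918],[[-0.0608,-0.0026,0.0026],[0.0,-0.0,6.2],0.0918],[[-0.0607,0.004,0.0027],[0.0,-0.0,6.1],0.0918],[[-0.0599,0.0104,0.0026],[0.0,-0.0,6.2],0.0918]]
```

```bash
python3 -m pendant '[[[-0.043,-0.043,0.0027],[0,0,6.1],0.0918],[[-0.047,-0.038,0.0027],[0,0,6.1],0.0918],[[-0.051,-0.033,0.0027],[0,0,6.1],0.0918],[[-0.054,-0.0275,0.0027],[0,0,6.1],0.0918],[[-0.057,-0.0215,0.0027],[0,0,6.1],0.0918],[[-0.059,-0.0155,0.0026],[0,0,6.2],0.0918],[[-0.060,-0.009,0.0027],[0,0,6.1],0.0918],[[-0.061,-0.0025,0.0026],[0,0,6.2],0.0918],[[-0.0605,0.004,0.0027],[0,0,6.1],0.0918],[[-0.06,0.0105,0.0026],[0,0,6.2],0.0918]]'; python3 -m pendant '[[[0,0,0],[0,0,0],0.0918]]'
python3 -c "
from h import *
im,d,st=shot('wrist','w1');print(st['position'],yazof(st),st['joints'])"
```

```text
clock: 2.1
position: [0.4711, 0.0093, 0.2004]
ee_rot: [2.112, 2.325, 0.002]
force: [1.7, 1.1, -0.3]
width: 0.999
clock: 2.22
position: [0.4716, 0.006, 0.2004]
ee_rot: [2.118, 2.317, -0.0]
force: [-0.8, 0.6, -0.4]
width: 0.999
[0.47157772 0.00604301 0.20035816] 5.14 [-0.55306313  0.2175882   0.51261376  2.00172705 -0.12814609  0.95199875
  0.11362528]
```

View pics/w1.png

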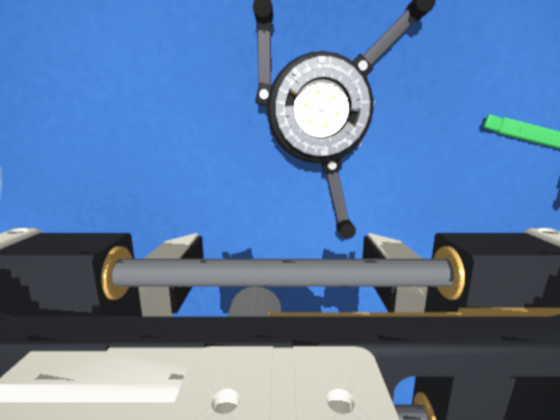

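The wrist picture shows the whole lamp. The drum is at (321,107), the folded foot at (263,10) with its hinge at (264,94), and the notches at about (292,95) and (350,117).

Run:
```python
from h import *
D=np.load('pics/w1.npz');st={'position':D['pos'],'ee_rot':D['rv']};im=D['im'];P=cloud('wrist',D['d'],st)
cv2.imwrite('pics/w1z.png',cv2.resize(im[0:240,200:450],(800,768),interpolation=cv2.INTER_CUBIC)[:600,:,::-1])
for u,v,z in [(264,94,.021),(332,166,.021),(363,66,.021),(264,7,.03),(346,228,.03),(423,3,.03)]: print((u,v),atz('wrist',u,v,z,st)[:2].round(4),P[v,u].round(4))
q=P[(P[...,2]>.046)&(P[...,2]<.056)&(np.hypot(P[...,0]-.505,P[...,1]-.098)<.06)];c=q[:,:2].mean(0)
for _ in range(10):
    rr=np.hypot(*(q[:,:2]-c).T); c,r0=circ(q[rr>np.percentile(rr,80)])
print(c,r0,np.median(q[:,2]))
```

```text
(264, 94) [0.443  0.1098] [0.4432 0.1095 0.0232]
(332, 166) [0.5261 0.0397] [0.5255 0.0401 0.0246]
(363, 66) [0.5448 0.1468] [0.5441 0.1462 0.0239]
(264, 7) [0.4377 0.1886] [0.4377 0.1887 0.0298]
(346, 228) [ 0.5504 -0.0299] [ 0.5502 -0.0296  0.0309]
(423, 3) [0.5922 0.2061] [0.5923 0.2063 0.0296]
[0.50370094 0.09893391] 0.04525616901968205 0.050162590767998755
```

View pics/w1z.png

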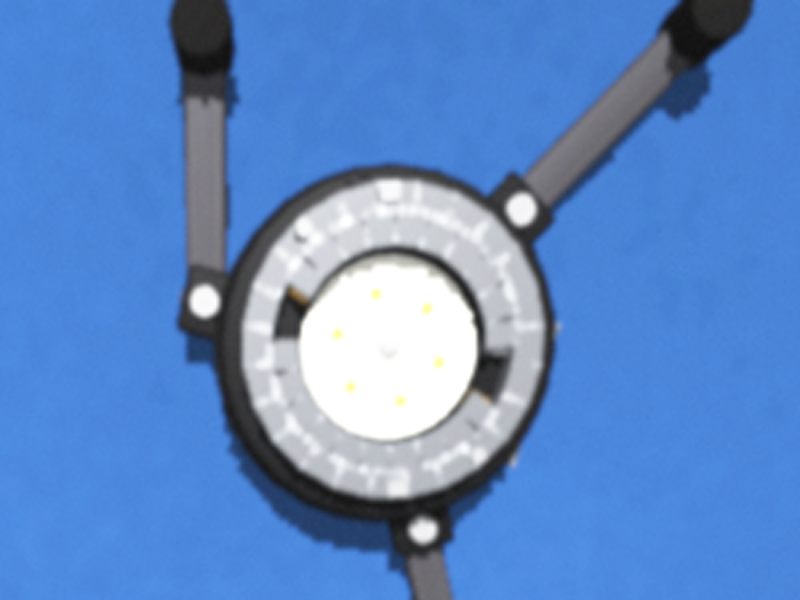

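```bash
python3 -c "
from h import *
plan([.4377,.1886,.08],4,4,.06)"
```

```text
cur [0.4708 0.0089 0.2001] yaz 5.41
[[[0.0455,-0.004,0.03],[0.0,0.0,0.4],0.06],[[0.0455,-0.0043,0.03],[0.0,0.0,0.3],0.06],[[0.0455,-0.0046,0.03],[0.0,0.0,0.4],0.06],[[0.0455,-0.0049,0.03],[0.0,0.0,0.3],0.06]]
```

```bash
python3 -m pendant '[[[0.0455,-0.004,0.03],[0,0,0.4],0.06],[[0.0455,-0.0043,0.03],[0,0,0.3],0.06],[[0.0455,-0.0046,0.03],[0,0,0.4],0.06],[[0.0455,-0.0049,0.03],[0,0,0.3],0.06],[[0,0,0],[0,0,0],0.06],[[0,0,0],[0,0,0],0.06]]'; python3 -c "
from h import *
plan([.4377,.1886,.013],4,2,.06); shot('side','s2');shot('scene','c2')
a=cv2.imread('pics/s2.png')[120:280,190:390];b=cv2.imread('pics/c2.png')[100:260,200:400]
cv2.imwrite('pics/z2.png',cv2.resize(np.hstack([a,b]),(800,320),interpolation=cv2.INTER_CUBIC))"
```

```text
clock: 3.02
position: [0.436, 0.1912, 0.0802]
ee_rot: [-2.134, -2.305, 0.0]
force: [0.8, 0.2, -0.1]
width: 0.656
cur [0.436  0.1912 0.0802] yaz 4.4
[[[-0.0014,0.0008,0.0336],[-0.0,0.0,0.2],0.06],[[-0.0014,0.0008,0.0336],[-0.0,0.0,0.2],0.06]]
```

View pics/z2.png

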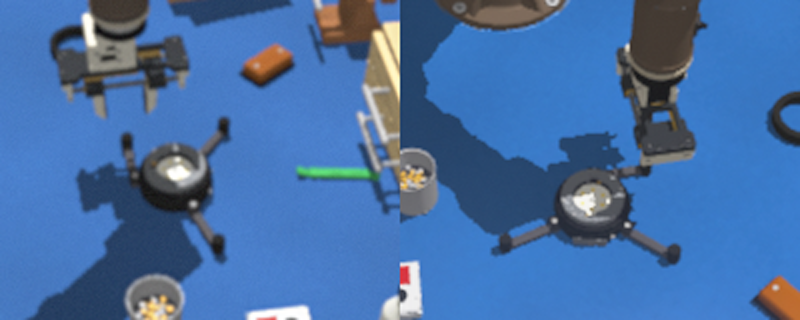

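The fingers hang either side of the foot, at z 0.08. Next I descend and narrow the jaws.

```bash
python3 -m pendant '[[[-0.001,0.001,0.022],[0,0,0],0.06],[[-0.001,0,0.023],[0,0,0],0.06],[[-0.001,0,0.022],[0,0,0],0.06],[[0,0,0],[0,0,0],0.06],[[0,0,0],[0,0,0],0.028],[[0,0,0],[0,0,0],0.028],[[0,0,0],[0,0,0],0.028]]' 5; python3 -c "
from h import *
st=arm.observe();print(st['position'],yazof(st),st['width']*.0918,st['force'],st['joints'])"
```

```text
clock: 4.0
position: [0.438, 0.188, 0.0137]
ee_rot: [2.137, 2.303, 0.002]
force: [0.7, -0.2, 0.2]
width: 0.375
[0.43803777 0.18804331 0.01370273] 4.28 0.034401400122567344 [ 0.70034173 -0.15254938  0.18592866] [-0.74763745  0.51939404  0.30663711  2.15982245 -0.3166083   0.50264222
 -0.1253305 ]
```

```bash
python3 -m pendant '[[[-0.0007,-0.0107,0],[0,0,-7.7],0.028],[[-0.0007,-0.0107,0],[0,0,-7.7],0.028],[[-0.0007,-0.0107,0],[0,0,-7.7],0.028],[[-0.0007,-0.0107,0],[0,0,-7.7],0.028],[[-0.0007,-0.0107,0],[0,0,-7.7],0.028]]' 5; python3 -c "
from h import *
st=arm.observe();print(st['position'],yazof(st),st['width']*.0918,st['force'],st['joints'])
h=np.array([.4432,.1097]);v=st['position'][:2]-h;print(np.hypot(*v),np.degrees(np.arctan2(v[1],v[0])))
shot('scene','c3');b=cv2.imread('pics/c3.png')[100:260,200:400]
cv2.imwrite('pics/z3.png',cv2.resize(b,(750,600),interpolation=cv2.INTER_CUBIC))"
```

```text
clock: 4.62
position: [0.3894, 0.1671, 0.0134]
ee_rot: [1.251, 2.881, 0.002]
force: [0.7, -0.1, -0.1]
width: 0.302
[0.38939953 0.1671273  0.01344165] 43.06 0.027751809738710442 [ 0.7221395  -0.10845099 -0.06558812] [-0.61843103  0.4536122   0.11131484  2.27167517 -0.11967817  0.42021599
  0.34254427]
0.07869171434894695 133.13240405657461
```

View pics/z3.png

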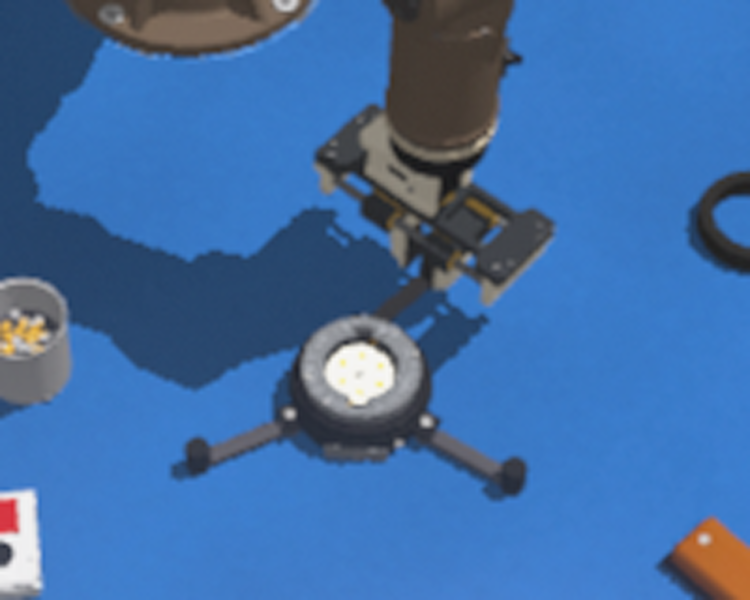

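The foot is following between the fingers and now points diagonally out from the drum. I'll finish the arc.

```bash
python3 -m pendant '[[[-0.0007,-0.0107,0],[0,0,-7.7],0.028],[[-0.0007,-0.0107,0],[0,0,-7.7],0.028],[[-0.0007,-0.0107,0],[0,0,-7.7],0.028],[[-0.0007,-0.0107,0],[0,0,-7.7],0.028],[[-0.0007,-0.0107,0],[0,0,-7.7],0.028],[[0,0,0],[0,0,0],0.028],[[0,0,0],[0,0,0],0.06],[[0,0,0],[0,0,0],0.06],[[0,0,0],[0,0,0],0.06]]' 5; python3 -c "
from h import *
st=arm.observe();print(st['position'],yazof(st),st['width']*.0918,st['force'],st['joints'])
h=np.array([.4432,.1097]);v=st['position'][:2]-h;print(np.hypot(*v),np.degrees(np.arctan2(v[1],v[0])))
shot('scene','c4');b=cv2.imread('pics/c4.png')[100:260,200:400]
cv2.imwrite('pics/z4.png',cv2.resize(b,(750,600),interpolation=cv2.INTER_CUBIC))"
```

```text
clock: 5.8
position: [0.3645, 0.1207, 0.013]
ee_rot: [-0.24, -3.132, 0.0]
force: [0.2, -0.3, -0.1]
width: 0.582
[0.36445359 0.12068154 0.0129762 ] 81.25 0.053437268549858224 [ 0.21595739 -0.34056123 -0.127922  ] [-0.39476693  0.41805432 -0.08071193  2.34975823  0.08921057  0.37651094
  0.86654768]
0.07950843889362051 172.06104703441886
```

View pics/z4.png

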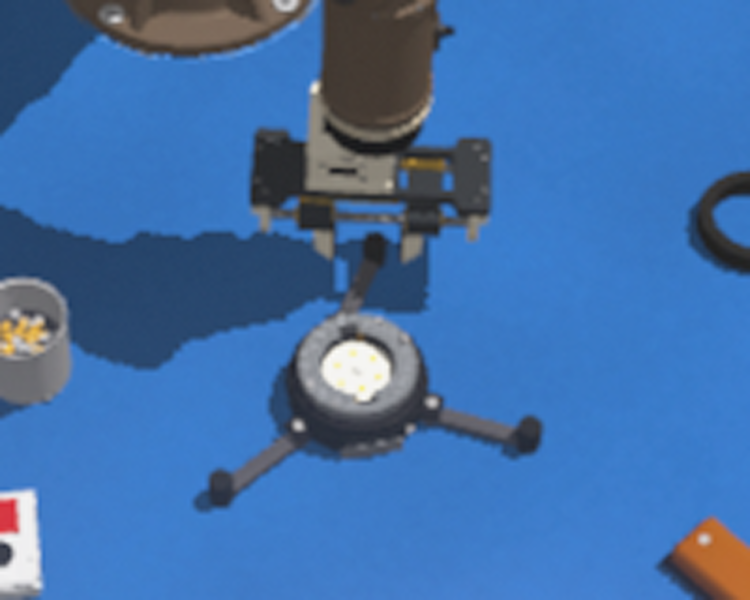

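```bash
python3 -m pendant '[[[0,0,-0.03],[0,0,0],0.06],[[0,0,-0.05],[0,0,0],0.06],[[0,0,-0.06],[0,0,0],0.06]]'; python3 -c "
from h import *
plan([.45,-.02,.2],5.7,8,.0918)"
```

```text
clock: 6.22
position: [0.3636, 0.1202, 0.1541]
ee_rot: [-0.239, -3.131, 0.001]
force: [1.9, 0.6, -0.7]
width: 0.653
cur [0.3636 0.1202 0.1541] yaz 81.26
[[[-0.0133,-0.0157,-0.0057],[-0.0,-0.0,9.4],0.0918],[[-0.0157,-0.0133,-0.0058],[-0.0,-0.0,9.5],0.0918],[[-0.0177,-0.0105,-0.0057],[-0.0,-0.0,9.4],0.0918],[[-0.0192,-0.0075,-0.0058],[-0.0,-0.0,9.5],0.0918],[[-0.0201,-0.0042,-0.0057],[-0.0,-0.0,9.4],0.0918],[[-0.0206,-0.0009,-0.0058],[-0.0,-0.0,9.5],0.0918],[[-0.0204,0.0025,-0.0057],[-0.1,0.0,9.4],0.0918],[[-0.0198,0.0058,-0.0058],[-0.0,-0.0,9.5],0.0918]]
```

```bash
python3 -m pendant '[[[-0.0133,-0.0157,-0.006],[0,0,9.4],0.0918],[[-0.0157,-0.0133,-0.006],[0,0,9.5],0.0918],[[-0.0177,-0.0105,-0.006],[0,0,9.4],0.0918],[[-0.0192,-0.0075,-0.006],[0,0,9.5],0.0918],[[-0.02,-0.0042,-0.006],[0,0,9.4],0.0918],[[-0.0206,-0.0009,-0.006],[0,0,9.5],0.0918],[[-0.0204,0.0025,-0.006],[0,0,9.4],0.0918],[[-0.0198,0.0058,-0.006],[0,0,9.5],0.0918],[[0,0,0],[0,0,0],0.0918],[[0,0,0],[0,0,0],0.0918]]'
python3 -c "
from h import *
im,d,st=shot('wrist','w5');print(st['position'],yazof(st))
cv2.imwrite('pics/w5z.png',cv2.resize(im[0:250,180:460],(800,714),interpolation=cv2.INTER_CUBIC)[:600,:,::-1])"
```

```text
clock: 7.48
position: [0.4501, -0.0191, 0.2007]
ee_rot: [-2.104, -2.331, 0.001]
force: [0.6, 0.4, -0.5]
width: 1.003
[ 0.45012196 -0.01906583  0.20066172] 5.86
```

View pics/w5z.png

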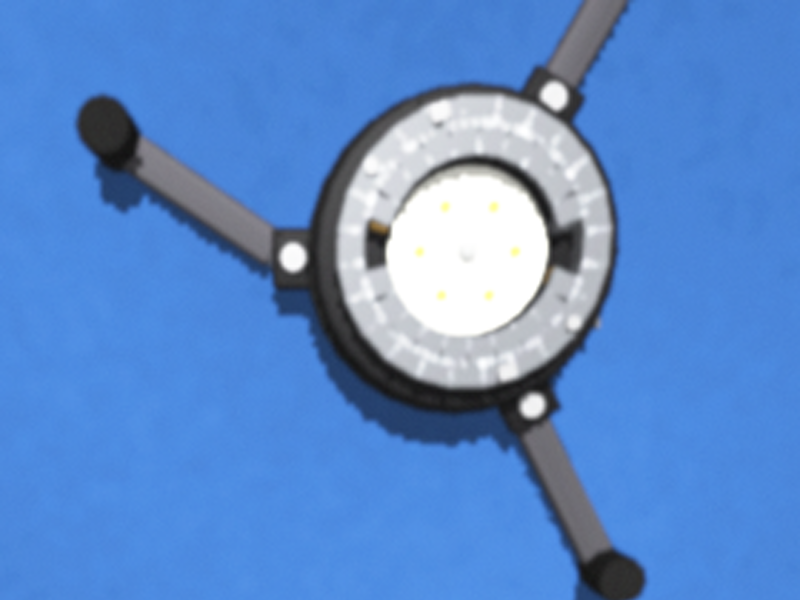

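View pics/w5.png

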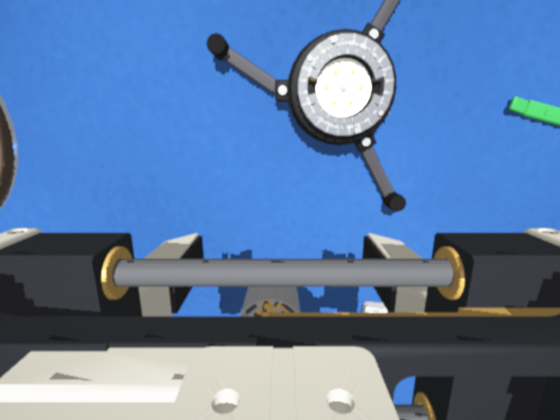

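The lamp twisted about 15° anticlockwise, and the foot at zoomed (105,125) is not yet at its end position. It stands about 30° short. The spring ball overcame the lamp's friction on the shelf. I'll measure again, then clamp the bar and turn it about its own hinge. That puts a near-pure couple on the lamp instead of a side push.

Run:
```python
from h import *
D=np.load('pics/w5.npz');st={'position':D['pos'],'ee_rot':D['rv']};im=D['im'];P=cloud('wrist',D['d'],st)
s=280/800
pts=[(180+s*x,s*y,z) for x,y,z in [(292,257,.021),(533,405,.021),(554,96,.021),(104,122,.03),(615,576,.03),(467,252,.0)]]
X=[atz('wrist',u,v,z,st)[:2] for u,v,z in pts]
for x in X: print(x.round(4))
c=np.mean(X[:3],0);print('c',c)
for x in X[:3]: print(np.hypot(*(x-c)),np.degrees(np.arctan2(*(x-c)[::-1])))
v=X[3]-X[0];print('leg',np.hypot(*v),np.degrees(np.arctan2(v[1],v[0])), 'foot out',np.hypot(*(X[4]-c)))
```

```text
[0.4389 0.0908]
[0.5385 0.0464]
[0.5272 0.1544]
[0.3685 0.1272]
[ 0.5803 -0.0164]
[0.5079 0.1025]
c [0.50151616 0.09721517]
0.06293369047647446 -174.15174068309827
0.06282418350010817 -53.98579459025264
0.06272122530442156 65.84452755418502
leg 0.07925666872970655 152.6281152706041 foot out 0.13827026108022966
```

```bash
python3 -c "
from h import *
plan([.3945,.1138,.07],62.6,7,.05)"
```

```text
cur [ 0.4501 -0.019   0.2007] yaz 5.87
[[[0.0197,-0.0059,0.0187],[-0.0,-0.0,-8.1],0.05],[[0.0203,-0.0031,0.0187],[-0.0,-0.0,-8.1],0.05],[[0.0205,-0.0002,0.0187],[-0.0,-0.0,-8.1],0.05],[[0.0204,0.0027,0.0187],[-0.0,-0.0,-8.1],0.05],[[0.0198,0.0055,0.0186],[-0.0,-0.0,-8.1],0.05],[[0.0188,0.0082,0.0187],[-0.0,-0.0,-8.1],0.05],[[0.0175,0.0108,0.0186],[-0.0,-0.1,-8.1],0.05]]
```

```bash
python3 -m pendant '[[[0.0197,-0.0059,0.0187],[0,0,-8.1],0.05],[[0.0203,-0.0031,0.0187],[0,0,-8.1],0.05],[[0.0205,-0.0002,0.0187],[0,0,-8.1],0.05],[[0.0204,0.0027,0.0187],[0,0,-8.1],0.05],[[0.0198,0.0055,0.0186],[0,0,-8.1],0.05],[[0.0188,0.0082,0.0187],[0,0,-8.1],0.05],[[0.0175,0.0108,0.0186],[0,0,-8.1],0.05],[[0,0,0],[0,0,0],0.05],[[0,0,0],[0,0,0],0.05]]';python3 -c "
from h import *
plan([.3945,.1138,.005],62.6,3,.05)"
```

```text
clock: 8.65
position: [0.3958, 0.1129, 0.0707]
ee_rot: [0.752, 3.05, -0.0]
force: [-0.4, -0.1, 1.1]
width: 0.544
cur [0.3958 0.1129 0.0707] yaz 62.29
[[[0.0005,0.0001,0.0219],[-0.0,0.0,-0.1],0.05],[[0.0005,0.0001,0.0219],[-0.0,0.0,-0.1],0.05],[[0.0006,0.0,0.0219],[-0.0,0.0,-0.1],0.05]]
```

```bash
python3 -m pendant '[[[0.0005,0,0.022],[0,0,-0.1],0.05],[[0.0005,0,0.022],[0,0,-0.1],0.05],[[0.0005,0,0.0215],[0,0,-0.1],0.05],[[0,0,0],[0,0,0],0.03],[[0,0,0],[0,0,0],0.01],[[0,0,0],[0,0,0],0.01],[[0,0,0],[0,0,0],0.005],[[0,0,0],[0,0,0],0.005]]' 30;python3 -c "
from h import *
st=arm.observe();print(st['position'],yazof(st),st['width']*.0918,st['force'],st['ft_torque'])
shot('scene','c6');b=cv2.imread('pics/c6.png')[100:260,200:400]
cv2.imwrite('pics/z6.png',cv2.resize(b,(750,600),interpolation=cv2.INTER_CUBIC))"
```

```text
clock: 9.65
position: [0.3947, 0.1136, 0.0053]
ee_rot: [0.743, 3.052, 0.0]
force: [-0.8, -0.9, 7.2]
width: 0.149
[0.39471363 0.11362432 0.00528217] 62.64 0.013656085159977857 [-0.81781616 -0.93272555  7.18270687] [-0.3333245   0.10942805 -0.03768786]
```

View pics/z6.png

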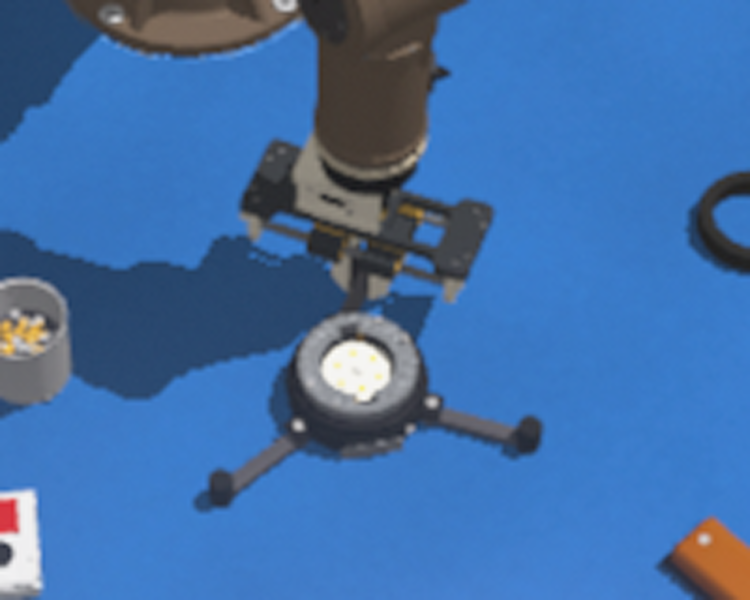

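```bash
python3 -m pendant '[[[-0.0001,-0.0035,0],[0,0,-4],0.005],[[-0.0001,-0.0035,0],[0,0,-4],0.005],[[-0.0001,-0.0035,0],[0,0,-4],0.005],[[-0.0001,-0.0035,0],[0,0,-4],0.005],[[0,0,0],[0,0,0],0.005]]' 40;python3 -c "
from h import *
st=arm.observe();print(st['position'],yazof(st),st['width']*.0918,st['force'],st['ft_torque'])
im,d,_=shot('scene','c7');b=cv2.imread('pics/c7.png')[100:260,200:400]
P=cloud('scene',d)
for u0,v0 in [(259,222),(340,216)]:
    pass
from scipy import ndimage
r=np.hypot(P[...,0]-.5025,P[...,1]-.098)
L,k=ndimage.label((r>.1)&(r<.17)&(P[...,2]>.018)&(P[...,2]<.045)&(P[...,0]>.5))
for i in range(1,k+1):
    q=P[L==i]
    if len(q)<8: continue
    m=q[q[:,2]>q[:,2].max()-.008].mean(0);print(m.round(4),np.degrees(np.arctan2(m[1]-.098,m[0]-.5025)))
cv2.imwrite('pics/z7.png',cv2.resize(b,(750,600),interpolation=cv2.INTER_CUBIC))"
```

```text
clock: 10.32
position: [0.3898, 0.1004, 0.0052]
ee_rot: [0.309, 3.126, 0.0]
force: [-0.8, 0.1, 6.9]
width: 0.148
[0.38983452 0.10037864 0.00523826] 78.71 0.013629725918560386 [-0.76897372  0.05136012  6.94479485] [-0.20078151  0.19857815 -0.02544726]
[0.561  0.222  0.0328] 64.76659017602385
[ 0.5845 -0.0199  0.03  ] -55.178823985268856
```

View pics/z7.png

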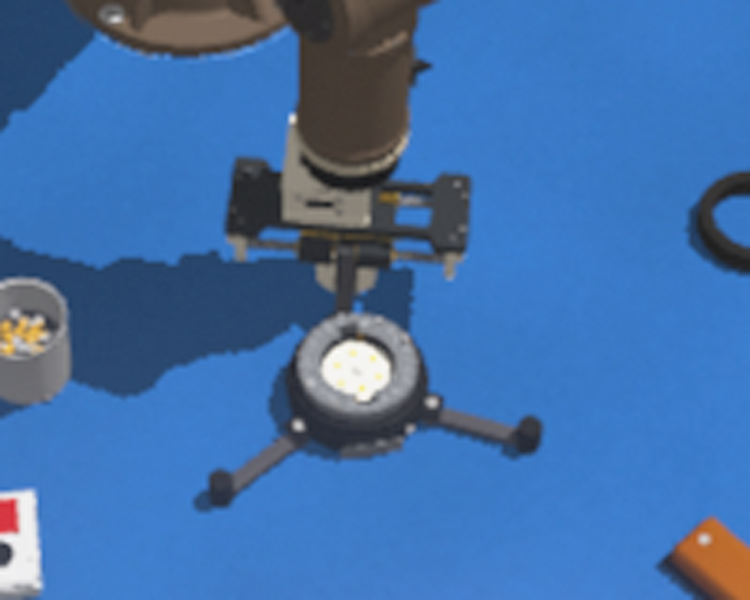

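The lamp stayed put this time, with its two outer feet in the same places. The foot is at about 1.28 rad. I'll turn it on to about 1.5, then release.

```bash
python3 -m pendant '[[[-0.0001,-0.0035,0],[0,0,-4],0.005],[[-0.0001,-0.0035,0],[0,0,-4],0.005],[[-0.0001,-0.0035,0],[0,0,-4],0.005],[[-0.0001,-0.0018,0],[0,0,-2],0.005],[[0,0,0],[0,0,0],0.005],[[0,0,0],[0,0,0],0.04],[[0,0,0],[0,0,0],0.05],[[0,0,0],[0,0,0],0.05],[[0,0,-0.04],[0,0,0],0.05],[[0,0,-0.06],[0,0,0],0.05]]' ;python3 -c "
from h import *
plan([.45,-.02,.2],5.7,9,.0918)"
```

```text
clock: 11.62
position: [0.3875, 0.0882, 0.105]
ee_rot: [0.074, -3.137, 0.001]
force: [1.0, -0.8, 0.3]
width: 0.54
cur [0.3875 0.0882 0.105 ] yaz 92.71
[[[-0.0063,-0.0123,-0.0106],[-0.0,-0.0,9.7],0.0918],[[-0.0083,-0.0111,-0.0106],[-0.0,-0.0,9.7],0.0918],[[-0.0101,-0.0095,-0.0106],[-0.0,-0.0,9.7],0.0918],[[-0.0115,-0.0077,-0.0106],[-0.0,-0.0,9.7],0.0918],[[-0.0127,-0.0057,-0.0106],[-0.0,-0.0,9.6],0.0918],[[-0.0134,-0.0035,-0.0106],[-0.1,-0.0,9.7],0.0918],[[-0.0138,-0.0011,-0.0105],[-0.0,-0.0,9.6],0.0918],[[-0.0138,0.0012,-0.0106],[-0.1,-0.0,9.7],0.0918],[[-0.0135,0.0036,-0.0105],[-0.0,-0.1,9.6],0.0918]]
```

```bash
python3 -m pendant '[[[-0.0063,-0.0123,-0.0106],[0,0,9.7],0.0918],[[-0.0083,-0.0111,-0.0106],[0,0,9.7],0.0918],[[-0.01,-0.0095,-0.0106],[0,0,9.7],0.0918],[[-0.0115,-0.0077,-0.0106],[0,0,9.7],0.0918],[[-0.0127,-0.0057,-0.0106],[0,0,9.6],0.0918],[[-0.0134,-0.0035,-0.0106],[0,0,9.7],0.0918],[[-0.0138,-0.001,-0.0105],[0,0,9.6],0.0918],[[-0.0138,0.001,-0.0106],[0,0,9.7],0.0918],[[-0.0135,0.0036,-0.0105],[0,0,9.6],0.0918],[[0,0,0],[0,0,0],0.0918]]'
python3 -c "
from h import *
arm.get_image('side')
im,d,st=shot('wrist','w8');print(st['position'],yazof(st))
cv2.imwrite('pics/w8z.png',cv2.resize(im[0:210,180:460],(800,600),interpolation=cv2.INTER_CUBIC)[:600,:,::-1])"
```

```text
clock: 12.88
position: [0.4513, -0.0204, 0.2004]
ee_rot: [2.109, 2.327, 0.001]
force: [-0.2, -0.4, 0.3]
width: 0.998
[ 0.4506592  -0.01973368  0.19987409] 5.85
```

View pics/w8z.png

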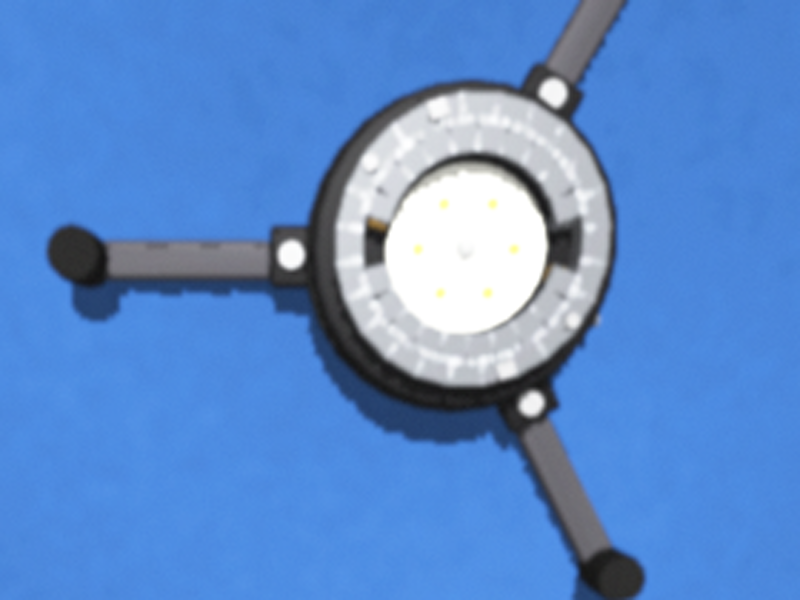

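All three feet now stand out symmetrically: the swung foot is at zoomed (75,252), its hinge at (290,255). The notches are at left and right, and the studs are at (370,160) and (573,320). Next I measure the lamp's pose.

Run:
```python
from h import *
D=np.load('pics/w8.npz');st={'position':D['pos'],'ee_rot':D['rv']};im=D['im'];P=cloud('wrist',D['d'],st)
s=280/800
f=lambda x,y,z: atz('wrist',180+s*(x+.5)-.5,s*(y+.5)-.5,z,st)[:2]
H=[f(290,255,.021),f(531,404,.021),f(553,92,.021)]
F=[f(72,250,.03),f(616,575,.03)]
S=[f(370,160,.052),f(573,320,.052)]; B=[f(438,108,.052),f(506,370,.052)]
c=np.mean(H,0);print('c hinges',c)
for n,X in (('H',H),('F',F),('S',S),('B',B)):
  for x in X: print(n,x.round(4),np.hypot(*(x-c)).round(4),np.degrees(np.arctan2(*(x-c)[::-1])).round(1))
print('stud mid',np.mean(S,0),'block mid',np.mean(B,0),'stud az',np.degrees(np.arctan2(*(S[0]-S[1])[::-1])),'block az',np.degrees(np.arctan2(*(B[0]-B[1])[::-1])))
q=P[(P[...,2]>.046)&(P[...,2]<.056)&(np.hypot(P[...,0]-c[0],P[...,1]-c[1])<.06)];k=q[:,:2].mean(0)
for _ in range(10):
    rr=np.hypot(*(q[:,:2]-k).T); k,r0=circ(q[rr>np.percentile(rr,80)])
print('rim',k,r0)
n='side';[print(r['conf'],np.round(r['rect'])) for r in arm.masks_of(n,'beacon')[:1]]
```

```text
c hinges [0.50098411 0.09738767]
H [0.4385 0.0909] 0.0629 -174.1
H [0.5377 0.0463] 0.0629 -54.3
H [0.5268 0.155 ] 0.0631 65.9
F [0.3595 0.0833] 0.1422 -174.3
F [ 0.5806 -0.0162] 0.1387 -55.0
S [0.4624 0.1189] 0.0442 150.8
S [0.5387 0.0759] 0.0434 -29.6
B [0.4826 0.1366] 0.0433 115.2
B [0.5183 0.057 ] 0.0439 -66.7
stud mid [0.50053117 0.09743712] block mid [0.5004494  0.09680251] stud az 150.60721786344453 block az 114.19997440384091
rim [0.50040389 0.09660917] 0.04527113113162012
0.92 [268. 212.  84.  60.]
```

```bash
python3 -c "
from h import *
plan([.423,-.367,.2],-74,9,.0918)"
```

```text
cur [ 0.4501 -0.0192  0.1995] yaz 5.91
[[[-0.0381,-0.007,-0.0001],[-0.0,0.0,8.9],0.0918],[[-0.0387,-0.001,-0.0001],[-0.0,0.0,8.9],0.0918],[[-0.0384,0.005,-0.0001],[-0.0,0.0,8.9],0.0918],[[-0.0372,0.0109,-0.0],[-0.0,0.0,8.9],0.0918],[[-0.0351,0.0165,-0.0001],[-0.0,0.0,8.9],0.0918],[[-0.0321,0.0218,-0.0],[-0.0,0.0,8.9],0.0918],[[-0.0283,0.0265,-0.0001],[-0.0,0.0,8.8],0.0918],[[-0.024,0.0305,-0.0],[-0.0,0.0,8.9],0.0918],[[-0.0189,0.0338,-0.0001],[-0.0,0.0,8.8],0.0918]]
```

```bash
python3 -m pendant '[[[-0.038,-0.007,0],[0,0,8.9],0.0918],[[-0.0387,-0.001,0],[0,0,8.9],0.0918],[[-0.0384,0.005,0],[0,0,8.9],0.0918],[[-0.0372,0.011,0],[0,0,8.9],0.0918],[[-0.0351,0.0165,0],[0,0,8.9],0.0918],[[-0.0321,0.0218,0],[0,0,8.9],0.0918],[[-0.0283,0.0265,0],[0,0,8.8],0.0918],[[-0.024,0.0305,0],[0,0,8.9],0.0918],[[-0.019,0.0338,0],[0,0,8.8],0.0918],[[0,0,0],[0,0,0],0.0918]]'
python3 -m pendant '[[[0,0,0],[0,0,0],0.0918]]'
python3 -c "
from h import *
im,d,st=shot('wrist','w9');print(st['position'],yazof(st),st['joints'])"
```

```text
clock: 14.28
position: [0.421, -0.3698, 0.1993]
ee_rot: [3.112, 0.427, -0.002]
force: [0.9, 0.6, -0.6]
width: 1.003
clock: 14.4
position: [0.4223, -0.3662, 0.1993]
ee_rot: [-3.11, -0.436, 0.001]
force: [-0.2, 0.7, -0.7]
width: 1.002
[ 0.42228023 -0.36615798  0.19927271] -74.03 [ 0.29129313  0.36716036  0.44193694  1.79877802 -0.18209151  1.01742404
 -0.48816751]
```

View pics/w9.png

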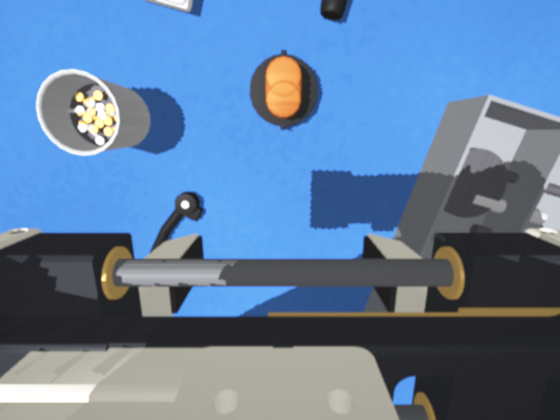

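The wrist picture shows the lens at (284,88), its long axis nearly vertical in the image. I'll measure it, and check how far off the grey tray on the right is.

Run:
```python
from h import *
D=np.load('pics/w9.npz');st={'position':D['pos'],'ee_rot':D['rv']};im=D['im'].astype(int);P=cloud('wrist',D['d'],st)
r=np.hypot(P[...,0]-.529,P[...,1]+.337)
q=P[(r<.06)&(P[...,2]>.043)&(P[...,2]<.055)]
hull=cv2.convexHull(q[:,:2].astype(np.float32)*1000); rc=cv2.minAreaRect(hull); print('crown rect',rc)
print(q[:,:2].mean(0),np.median(q[:,2]))
o=((im[...,0]>130)&(im[...,2]<90)&(r<.07)); 
k,_=cv2.findContours(o.astype(np.uint8),0,2); k=max(k,key=cv2.contourArea); print('orange rect',cv2.minAreaRect(k))
# flange circle z 18
f=P[(r<.06)&(P[...,2]>.012)&(P[...,2]<.026)]; h=cv2.convexHull(f[:,:2].astype(np.float32)*1000)[:,0]/1000; print('flange',circ(h), cv2.minEnclosingCircle((h*1000).astype(np.float32)))
# pips
for uv in [(284,50),(284,127)]: print(atz('wrist',*uv,.018,st)[:2])
t=P[(P[...,1]<-.40)&(P[...,1]>-.6)&(P[...,2]>.01)&(P[...,0]<.7)];print('tray',t[:,1].max(),np.percentile(t[:,2],98), t[t[:,1]>-.46].max(0) if (t[:,1]>-.46).any() else '')
cv2.imwrite('pics/w9z.png',cv2.resize(D['im'][40:140,224:344],(720,600),interpolation=cv2.INTER_CUBIC)[:,:,::-1])
```

```text
crown rect ((527.476806640625, -336.1573181152344), (56.02506637573242, 34.70732498168945), 15.172913551330566)
[ 0.52762319 -0.33566562] 0.046106026528765776
orange rect ((283.0, 86.5), (61.0, 36.0), 90.0)
flange (array([ 0.52759517, -0.33576914]), np.float64(0.03719813447219671)) ((527.8172607421875, -335.66912841796875), 40.045223236083984)
[ 0.56644576 -0.32565536]
[ 0.49174351 -0.34714244]
tray -0.4000009451662332 0.30786935321822034 [ 0.48146011 -0.40000095  0.30947996]
```

View pics/w9z.png

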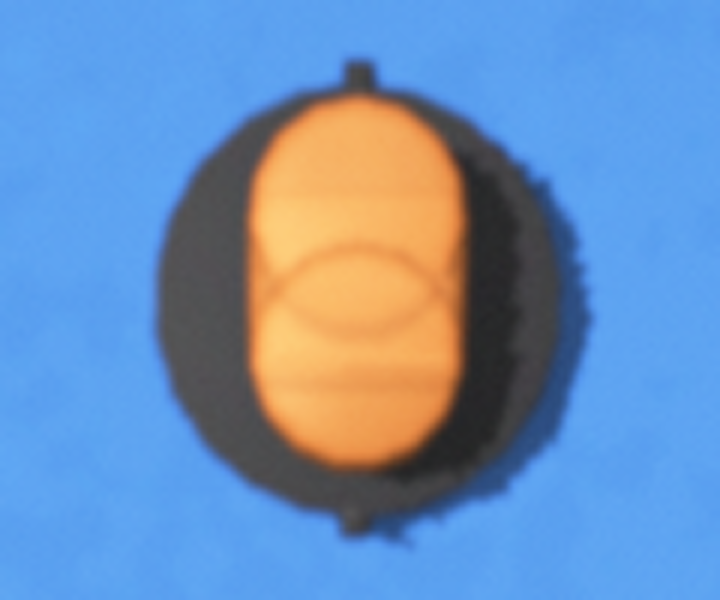

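```bash
python3 -c "
from h import *
plan([.5276,-.336,.075],-74.6,4,.0918)"
```

```text
cur [ 0.4225 -0.3658  0.1995] yaz -74.01
[[[0.0273,0.0001,0.0311],[-0.0,0.0,0.1],0.0918],[[0.0273,0.0001,0.0311],[-0.0,0.0,0.2],0.0918],[[0.0273,-0.0,0.0311],[-0.0,0.0,0.1],0.0918],[[0.0274,-0.0001,0.0311],[-0.1,0.0,0.2],0.0918]]
```

```bash
python3 -m pendant '[[[0.0273,0.0001,0.031],[0,0,0.1],0.075],[[0.0273,0.0001,0.031],[0,0,0.2],0.075],[[0.0273,0,0.031],[0,0,0.1],0.075],[[0.0274,0,0.031],[0,0,0.2],0.075],[[0,0,0],[0,0,0],0.075],[[0,0,0],[0,0,0],0.075]]'; python3 -c "
from h import *
plan([.5276,-.336,.0205],-74.6,3,.07)"
```

```text
clock: 15.2
position: [0.5273, -0.3379, 0.0764]
ee_rot: [-3.114, -0.417, 0.0]
force: [-0.3, 0.0, -0.1]
width: 0.821
cur [ 0.5273 -0.3379  0.0764] yaz -74.74
[[[0.0003,-0.0006,0.0186],[-0.0,0.0,-0.0],0.07],[[0.0003,-0.0006,0.0187],[-0.0,0.0,-0.1],0.07],[[0.0002,-0.0005,0.0186],[-0.0,0.0,-0.0],0.07]]
```

```bash
python3 -m pendant '[[[0.0003,-0.0003,0.0186],[0,0,0],0.07],[[0.0002,-0.0003,0.0186],[0,0,0],0.07],[[0,-0.0003,0.0186],[0,0,0],0.06],[[0,0,0],[0,0,0],0.06],[[0,0,0],[0,0,0],0.06]]'; python3 -c "
from h import *
plan([.5276,-.336,.0205],-74.6,1,.05)
shot('side','s10')
b=cv2.imread('pics/s10.png')[260:400,220:395]
cv2.imwrite('pics/z10.png',cv2.resize(b,(750,600),interpolation=cv2.INTER_CUBIC))"
```

```text
clock: 15.82
position: [0.5273, -0.3372, 0.0193]
ee_rot: [-3.114, -0.414, 0.001]
force: [0.2, 0.4, 0.7]
width: 0.653
cur [ 0.5273 -0.3372  0.0193] yaz -74.84
[[[0.0006,-0.0011,-0.0012],[-0.0,0.0,-0.2],0.05]]
```

View pics/z10.png

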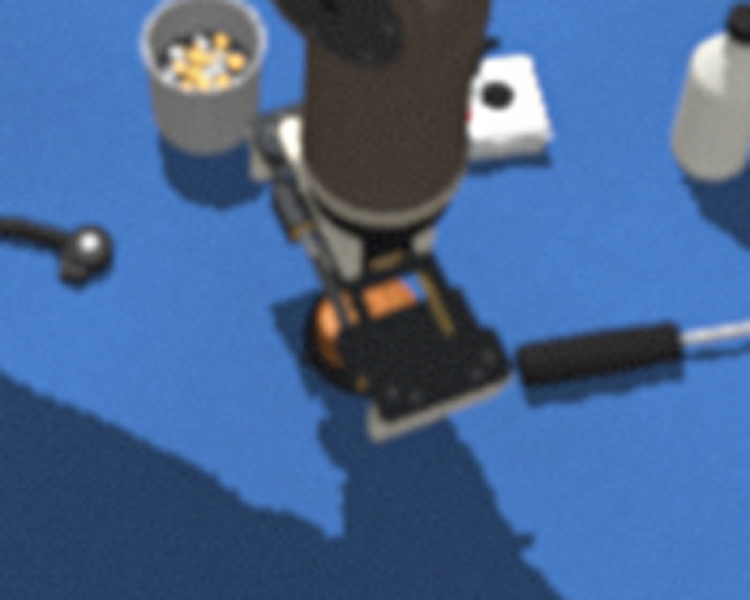

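The fingers are around the crown and clear of the screwdriver and cup. I'll nudge the tool and grip.

```bash
python3 -m pendant '[[[0.0005,-0.001,-0.0012],[0,0,-0.2],0.05],[[0,0,0],[0,0,0],0.03],[[0,0,0],[0,0,0],0.03],[[0,0,0],[0,0,0],0.03],[[0,0,0],[0,0,0],0.03]]' 30; python3 -c "
from h import *
st=arm.observe();print(st['position'],yazof(st),st['width']*.0918,st['force'],st['joints'])"; python3 -m pendant '[[[0,0,-0.02],[0,0,0],0.03],[[0,0,-0.06],[0,0,0],0.03],[[0,0,-0.06],[0,0,0],0.03],[[0,0,0],[0,0,0],0.03]]';  python3 -c "
from h import *
st=arm.observe();print(st['position'],yazof(st),st['width']*.0918,st['force'])
shot('side','s11')
b=cv2.imread('pics/s11.png')[200:400,195:445]
cv2.imwrite('pics/z11.png',cv2.resize(b,(750,600),interpolation=cv2.INTER_CUBIC))"
```

```text
clock: 16.5
position: [0.5281, -0.3362, 0.0215]
ee_rot: [-3.113, -0.42, -0.0]
force: [-0.7, 0.4, 0.3]
width: 0.385
[ 0.52808035 -0.3362102   0.02145923] -74.62 0.035351511251956666 [-0.66893836  0.41063149  0.32054441] [ 0.25547324  0.67912382  0.34025565  1.78283892 -0.31851704  0.73383723
 -0.53801024]
clock: 17.0
position: [0.5306, -0.3386, 0.168]
ee_rot: [3.108, 0.418, 0.013]
force: [1.1, -0.1, -1.1]
width: 0.389
[ 0.53056321 -0.33857813  0.16800704] -74.66 0.035749186692586844 [ 1.06153477 -0.09077014 -1.13245814]
```

View pics/z11.png

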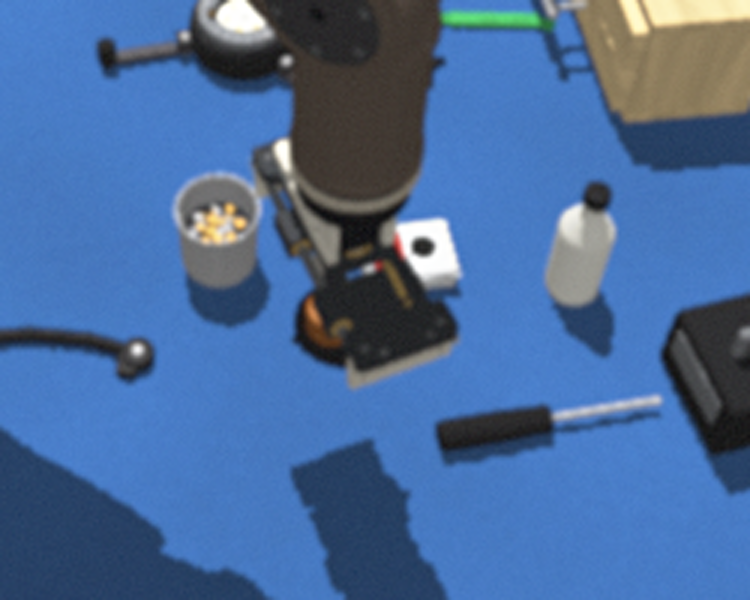

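```bash
python3 -c "
from h import *
plan([.388,.086,.2],-84.2,9,.03)"
```

```text
cur [ 0.5293 -0.3373  0.1651] yaz -74.64
[[[-0.0027,-0.0495,-0.0041],[0.0,-0.0,1.1],0.03],[[-0.0036,-0.0494,-0.0041],[0.0,-0.0,1.1],0.03],[[-0.0046,-0.0494,-0.0041],[0.0,-0.0,1.1],0.03],[[-0.0055,-0.0493,-0.0041],[0.0,-0.0,1.0],0.03],[[-0.0064,-0.0492,-0.0041],[0.0,-0.1,1.1],0.03],[[-0.0073,-0.049,-0.004],[0.0,-0.0,1.0],0.03],[[-0.0081,-0.0489,-0.0041],[0.1,-0.1,1.1],0.03],[[-0.0091,-0.0487,-0.0039],[0.0,-0.0,1.0],0.03],[[-0.01,-0.0485,-0.004],[0.1,-0.1,1.1],0.03]]
```

```bash
python3 -m pendant '[[[-0.0027,-0.0495,-0.004],[0,0,1.1],0.03],[[-0.0036,-0.0494,-0.004],[0,0,1.1],0.03],[[-0.0046,-0.0494,-0.004],[0,0,1.1],0.03],[[-0.0055,-0.0493,-0.004],[0,0,1],0.03],[[-0.0064,-0.0492,-0.004],[0,0,1.1],0.03],[[-0.0073,-0.049,-0.004],[0,0,1],0.03],[[-0.0081,-0.0489,-0.004],[0,0,1.1],0.03],[[-0.0091,-0.0487,-0.004],[0,0,1],0.03],[[-0.01,-0.0485,-0.004],[0,0,1.1],0.03],[[0,0,0],[0,0,0],0.03]]'
python3 -m pendant '[[[0,0,0],[0,0,0],0.03],[[0,0,0],[0,0,0],0.03]]'
python3 -c "
from h import *
im,d,st=shot('wrist','w12');print(st['position'],yazof(st),st['joints'],st['width'])
cv2.imwrite('pics/w12z.png',cv2.resize(im[0:210,140:420],(800,600),interpolation=cv2.INTER_CUBIC)[:,:,::-1])"
```

```text
clock: 18.3
position: [0.3851, 0.0898, 0.1971]
ee_rot: [-3.137, -0.168, 0.002]
force: [0.6, -0.1, -0.7]
width: 0.389
clock: 18.55
position: [0.3868, 0.0857, 0.1971]
ee_rot: [3.137, 0.155, -0.001]
force: [-0.8, 0.3, -0.5]
width: 0.392
[0.38677541 0.08566587 0.19711118] -84.34 [-0.61423682  0.08355312  0.28296016  2.14602757 -0.02894097  0.91633203
 -1.78657638] 0.39156087707326487
```

View pics/w12.png

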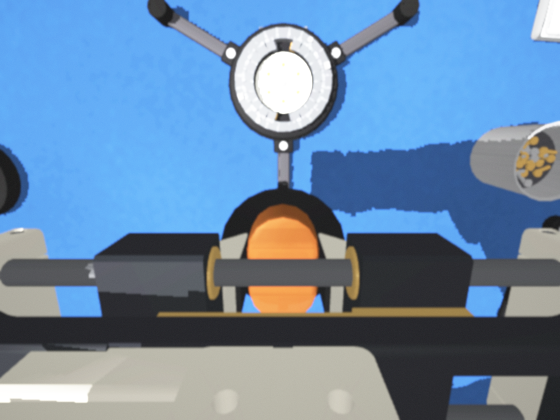

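View pics/w12z.png

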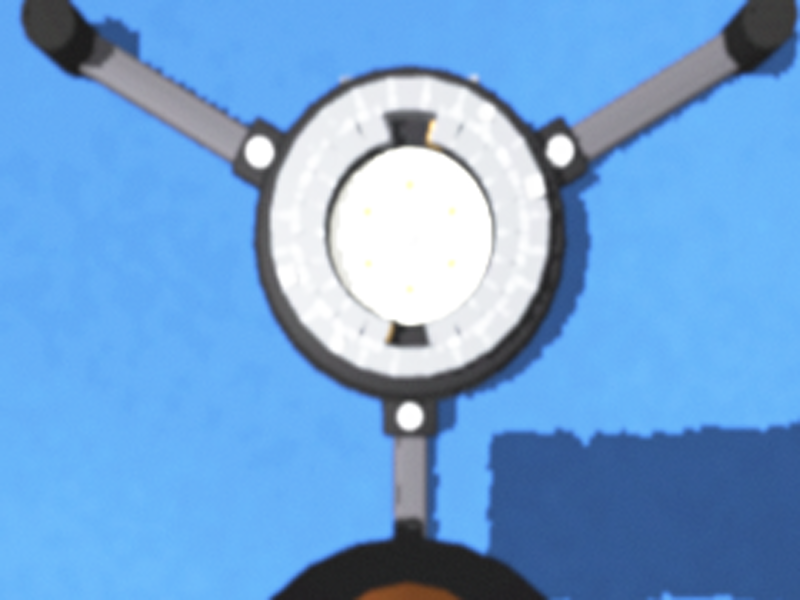

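The lens is held symmetrically at column 283. The lamp is straight ahead at (284,81) with its notches on the vertical line. I'll measure it in this same tool orientation, so that calibration bias cancels out.

Run:
```python
from h import *
D=np.load('pics/w12.npz');st={'position':D['pos'],'ee_rot':D['rv']};P=cloud('wrist',D['d'],st)
s=280/800
f=lambda x,y,z: atz('wrist',140+s*(x+.5)-.5,s*(y+.5)-.5,z,st)[:2]
H=[f(409,416,.023),f(259,152,.023),f(560,151,.023)]
c=np.mean(H,0);print('c hinges',c)
az=lambda v:np.degrees(np.arctan2(v[1],v[0]))
for x,o in zip(H,(0,120,-120)): print(np.hypot(*(x-c)).round(4),(az(x-c)+o+ (180 if 0 else 0)).round(1))
N=[f(410,129,.05),f(408,335,.05)];print('notch mid',np.mean(N,0),az(N[1]-N[0]))
N=[f(486,110,.052),f(536,186,.052)];print('stud?',[ (np.hypot(*(n-c)).round(4),az(n-c).round(1)) for n in N])
q=P[(P[...,2]>.046)&(P[...,2]<.056)&(np.hypot(P[...,0]-c[0],P[...,1]-c[1])<.06)];k=q[:,:2].mean(0)
for _ in range(10):
    rr=np.hypot(*(q[:,:2]-k).T); k,r0=circ(q[rr>np.percentile(rr,80)])
print('rim',k,r0)
k2=q[np.hypot(*(q[:,:2]-c).T)<.036]; k2,r2=circ(k2); print('mouth',k2,r2)
# lens in hand: crown top outline
m=D['im'].astype(int);o=(m[...,0]>120)&(m[...,2]<80)&(np.abs(P[...,2]-(st['position'][2]+.0245))<.006)
h=cv2.convexHull((P[o][:,:2]*1000).astype(np.float32)); print('lens top n',o.sum(),cv2.minAreaRect(h), st['position'], np.median(P[o][:,2]))
```

```text
c hinges [0.5005348  0.09703828]
0.062 -174.4
0.0622 185.9
0.0624 -174.4
notch mid [0.49955787 0.09711309] -174.9183577061073
stud? [(np.float64(0.0441), np.float64(-28.6)), (np.float64(0.0441), np.float64(-66.1))]
rim [0.50008114 0.09705306] 0.04528139680779795
mouth [0.5001955  0.09700958] 0.032554788490976656
lens top n 1520 ((391.297119140625, 86.86886596679688), (47.74608612060547, 35.70206832885742), 4.128396511077881) [0.38677541 0.08566587 0.19711118] 0.22148216263021872
```

```bash
python3 -c "
from h import *
plan([.5006,.0970,.1],-84.25,5,.03)"
```

```text
cur [0.3869 0.0857 0.1972] yaz -84.35
[[[0.0229,-0.0,0.0194],[0.0,0.0,-0.0],0.03],[[0.0229,-0.0,0.0194],[0.0,0.0,-0.0],0.03],[[0.0228,-0.0,0.0194],[0.0,0.0,-0.0],0.03],[[0.0229,-0.0,0.0195],[0.0,0.0,-0.1],0.03],[[0.0228,-0.0001,0.0194],[0.0,0.0,-0.0],0.03]]
```

```bash
python3 -m pendant '[[[0.0229,0,0.0194],[0,0,0],0.03],[[0.0229,0,0.0194],[0,0,0],0.03],[[0.0228,0,0.0194],[0,0,0],0.03],[[0.0229,0,0.0195],[0,0,-0.1],0.03],[[0.0228,0,0.0194],[0,0,0],0.03],[[0,0,0],[0,0,0],0.03],[[0,0,0],[0,0,0],0.03],[[0,0,0],[0,0,0],0.03]]';python3 -c "
from h import *
plan([.5006,.0970,.0735],-84.25,3,.03);print(arm.observe()['joints'],arm.observe()['force'])
shot('side','s13');shot('scene','c13')
a=cv2.imread('pics/s13.png')[140:260,210:360];b=cv2.imread('pics/c13.png')[130:250,225:375]
cv2.imwrite('pics/z13.png',cv2.resize(np.hstack([a,b]),(800,320),interpolation=cv2.INTER_CUBIC))"
```

```text
clock: 19.6
position: [0.5001, 0.0982, 0.101]
ee_rot: [-3.137, -0.16, -0.001]
force: [0.3, -0.4, -0.9]
width: 0.392
cur [0.5001 0.0982 0.101 ] yaz -84.15
[[[0.0001,0.0004,0.0092],[-0.0,-0.0,0.0],0.03],[[0.0001,0.0004,0.0092],[-0.0,-0.0,0.1],0.03],[[0.0002,0.0005,0.0091],[-0.0,-0.0,0.0],0.03]]
[-0.51066578  0.40437374  0.27833072  2.01511009 -0.16103706  0.74201036
 -1.60330205] [ 0.2519754  -0.38445977 -0.92289208]
```

View pics/z13.png

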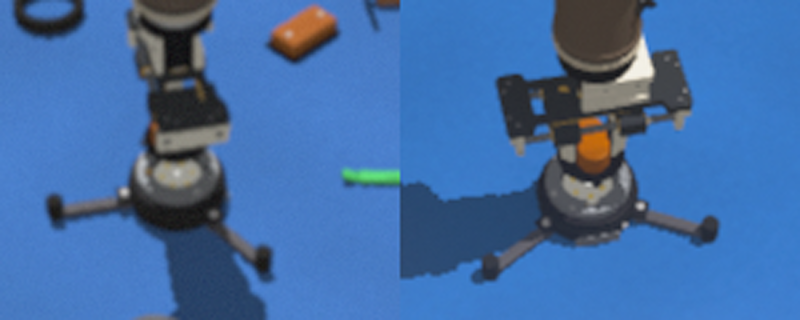

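```bash
python3 -m pendant '[[[0.0001,0,0.0092],[0,0,0],0.03],[[0.0001,0,0.0092],[0,0,0],0.03],[[0.0002,0,0.0091],[0,0,0],0.03],[[0,0,0],[0,0,0],0.03],[[0,0,0],[0,0,0],0.03],[[0,0,0],[0,0,0],0.03]]';python3 -c "
from h import *
plan([.5006,.0970,.0596],-84.25,4,.03);print(arm.observe()['force'])
for i in range(3): arm.get_image('side'); s=arm.observe();print(s['position'],yazof(s))"
```

```text
clock: 20.45
position: [0.5011, 0.0985, 0.0731]
ee_rot: [-3.137, -0.161, -0.001]
force: [0.3, -0.5, -0.9]
width: 0.386
cur [0.5011 0.0985 0.0731] yaz -84.13
[[[-0.0002,0.0004,0.0034],[-0.0,-0.0,0.0],0.03],[[-0.0002,0.0004,0.0034],[-0.0,-0.0,0.0],0.03],[[-0.0001,0.0003,0.0033],[-0.0,-0.0,0.1],0.03],[[-0.0002,0.0004,0.0034],[-0.0,-0.0,0.0],0.03]]
[ 0.26878565 -0.46385992 -0.93430289]
[0.50113291 0.09853201 0.07309108] -84.13
[0.50108988 0.09853336 0.07309118] -84.13
[0.50105116 0.09852111 0.07306017] -84.13
```

```bash
python3 -m pendant '[[[-0.0006,0.0015,0],[0,0,0.1],0.03],[[0,0,0],[0,0,0],0.03]]';python3 -m pendant '[[[0,0,0.003],[0,0,0],0.03],[[0,0,0],[0,0,0],0.03]]';python3 -m pendant '[[[0,0,0.003],[0,0,0],0.03],[[0,0,0],[0,0,0],0.03]]';python3 -m pendant '[[[0,0,0.003],[0,0,0],0.03],[[0,0,0],[0,0,0],0.03]]'
```

```text
clock: 20.85
position: [0.5004, 0.0967, 0.0729]
ee_rot: [3.138, 0.158, 0.0]
force: [0.0, -0.4, -0.3]
width: 0.391
clock: 21.1
position: [0.5002, 0.0969, 0.0695]
ee_rot: [3.138, 0.158, -0.001]
force: [-0.4, 0.3, -0.9]
width: 0.388
clock: 21.35
position: [0.5003, 0.0969, 0.0666]
ee_rot: [3.137, 0.158, -0.001]
force: [0.9, 0.6, -1.1]
width: 0.392
clock: 21.6
position: [0.5003, 0.0969, 0.0636]
ee_rot: [3.138, 0.158, -0.001]
force: [-0.9, -0.7, -0.2]
width: 0.39
```

The lens is entering without any contact force. I'll keep lowering it to the channel floor.

```bash
python3 -m pendant '[[[0,0,0.0025],[0,0,0],0.03],[[0,0,0],[0,0,0],0.03]]';python3 -m pendant '[[[0,0,0.0018],[0,0,0],0.03],[[0,0,0],[0,0,0],0.03],[[0,0,0],[0,0,0],0.03]]'; python3 -c "
from h import *
st=arm.observe();print(st['position'],yazof(st),st['force'],st['ft_torque'],st['joints'])
for i in range(2): arm.get_image('side'); s=arm.observe();print(s['position'],s['force'])
shot('side','s14');shot('scene','c14')
a=cv2.imread('pics/s14.png')[140:260,210:360];b=cv2.imread('pics/c14.png')[130:250,225:375]
cv2.imwrite('pics/z14.png',cv2.resize(np.hstack([a,b]),(800,320),interpolation=cv2.INTER_CUBIC))"
```

```text
clock: 21.85
position: [0.5003, 0.0969, 0.0612]
ee_rot: [3.138, 0.158, -0.0]
force: [0.0, -0.2, -0.5]
width: 0.388
clock: 22.22
position: [0.5004, 0.0969, 0.0595]
ee_rot: [-3.138, -0.158, 0.0]
force: [-0.4, -0.2, -0.6]
width: 0.39
[0.50039626 0.09691853 0.05951633] -84.23 [-0.42535333 -0.17073015 -0.61995554] [-0.03428564  0.19281632  0.00338641] [-0.48716218  0.46946419  0.25492201  2.04738289 -0.19053336  0.64670421
 -1.5760904 ]
[0.50040523 0.09693625 0.059522  ] [ 0.63153677  0.05035765 -0.56872234]
[0.5004663  0.09692824 0.05954852] [-0.1831366  -0.86322579 -0.621016  ]
```

View pics/z14.png

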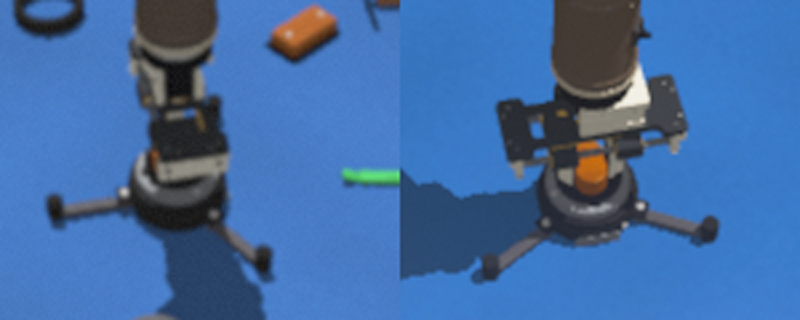

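```bash
python3 -m pendant '[[[0,0,0.0005],[0,0,0],0.03],[[0,0,0],[0,0,0],0.03]]';python3 -m pendant '[[[0,0,0.0005],[0,0,0],0.03],[[0,0,0],[0,0,0],0.03]]'
```

```text
clock: 22.68
position: [0.5005, 0.0969, 0.0594]
ee_rot: [-3.137, -0.158, -0.0]
force: [-2.0, -1.1, 5.5]
width: 0.391
clock: 22.92
position: [0.5005, 0.0969, 0.0593]
ee_rot: [-3.137, -0.158, -0.0]
force: [-4.0, -0.8, 12.7]
width: 0.393
```

```bash
python3 -m pendant '[[[0,0,-0.0006],[0,0,0],0.03],[[0,0,0],[0,0,0],0.03]]' 40;python3 -m pendant '[[[0,0,0],[0,0,4],0.03],[[0,0,0],[0,0,4],0.03],[[0,0,0],[0,0,4],0.03],[[0,0,0],[0,0,4],0.03],[[0,0,0],[0,0,0],0.03]]'; python3 -c "
from h import *
st=arm.observe();print(st['position'],yazof(st),st['width']*.0918,st['force'],st['ft_torque'],st['joints'])
for n in('scene','side'):
  im,d,_=shot(n,n+'15');P=cloud(n,d)
  from scipy import ndimage
  r=np.hypot(P[...,0]-.5003,P[...,1]-.097)
  L,k=ndimage.label((r>.1)&(r<.17)&(P[...,2]>.018)&(P[...,2]<.045))
  for i in range(1,k+1):
    q=P[L==i]
    if len(q)<8: continue
    m=q[q[:,2]>q[:,2].max()-.008].mean(0);print(n,m.round(4),np.degrees(np.arctan2(m[1]-.097,m[0]-.5003)).round(1))
"
```

```text
clock: 23.18
position: [0.5006, 0.0969, 0.0594]
ee_rot: [-3.137, -0.158, -0.0]
force: [-2.4, -0.2, 5.6]
width: 0.389
clock: 23.8
position: [0.5008, 0.0965, 0.0594]
ee_rot: [3.129, -0.282, 0.001]
force: [-0.4, -2.1, 4.6]
width: 0.389
[0.50083726 0.09651641 0.05937837] -100.3 0.035729749523453716 [-0.37885576 -2.06105352  4.64149694] [-0.4084307   0.36537761  0.00456022] [-0.54517781  0.47681137  0.3347588   2.05206037 -0.25078457  0.65027941
 -1.79503699]
scene [0.5623 0.2207 0.0325] 63.4
scene [ 0.5855 -0.0207  0.0308] -54.1
side [0.5611 0.2246 0.0327] 64.5
side [0.3595 0.0825 0.0334] -174.1
side [ 0.5834 -0.0189  0.0324] -54.4
```

```bash
cat >> h.py <<'E'
def feet(n,fn):
    from scipy import ndimage
    P=cloud(n,np.load(f'pics/{fn}.npz')['d']); c=np.array([.5003,.097])
    r=np.hypot(P[...,0]-c[0],P[...,1]-c[1]); out=[]
    L,k=ndimage.label((r>.1)&(r<.17)&(P[...,2]>.018)&(P[...,2]<.045))
    for i in range(1,k+1):
        q=P[L==i]
        if len(q)<8: continue
        m=q[q[:,2]>q[:,2].max()-.008].mean(0); out.append((m[:2].round(4).tolist(),float(np.degrees(np.arctan2(m[1]-c[1],m[0]-c[0])).round(1))))
    print(n,fn,out)
E
python3 -c "
from h import *
feet('scene','c14');feet('scene','scene15');feet('side','s14');feet('side','side15')
for i in range(4):
  arm.get_image('side');print(arm.observe()['ft_torque'],arm.observe()['force'])
a=cv2.imread('pics/side15.png')[140:260,210:360];b=cv2.imread('pics/scene15.png')[130:250,225:375]
cv2.imwrite('pics/z15.png',cv2.resize(np.hstack([a,b]),(800,320),interpolation=cv2.INTER_CUBIC))"
```

```text
scene c14 [([0.3625, 0.0731], -170.2), ([0.5635, 0.2229], 63.4), ([0.5865, -0.0205], -53.7)]
scene scene15 [([0.5623, 0.2207], 63.4), ([0.5855, -0.0207], -54.1)]
side s14 [([0.5576, 0.2263], 66.1), ([0.3605, 0.0816], -173.7), ([0.5831, -0.0185], -54.4)]
side side15 [([0.5611, 0.2246], 64.5), ([0.3595, 0.0825], -174.1), ([0.5834, -0.0189], -54.4)]
[-0.34901887  0.32151513  0.00252615] [ 0.35623596 -1.96601281  6.26589688]
[-0.36193656  0.31191892  0.03735708] [-0.37162401 -2.70140713  5.24806667]
[-0.34653783  0.35858694  0.02646444] [-0.32083139 -1.31510802  5.27510222]
[-0.32351198  0.34028422  0.00249411] [-0.26699047 -1.61330256  4.8506184 ]
```

View pics/z15.png

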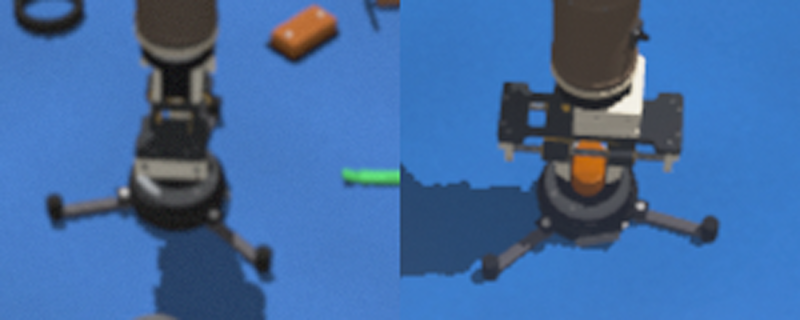

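The lamp holds still and the lens turns. I'll continue.

```bash
python3 -m pendant '[[[0,0,0],[0,0,4],0.03],[[0,0,0],[0,0,4],0.03],[[0,0,0],[0,0,4],0.03],[[0,0,0],[0,0,4],0.03],[[0,0,0],[0,0,0],0.03],[[0,0,0],[0,0,0],0.03]]'; python3 -c "
from h import *
st=arm.observe();print(st['position'],yazof(st),st['width']*.0918,st['force'],st['ft_torque'],st['joints'])
shot('scene','c16');shot('side','s16');shot('wrist','w16');feet('scene','c16');feet('side','s16')
a=cv2.imread('pics/s16.png')[140:260,210:360];b=cv2.imread('pics/c16.png')[130:250,225:375]
cv2.imwrite('pics/z16.png',cv2.resize(np.hstack([a,b]),(800,320),interpolation=cv2.INTER_CUBIC))"
```

```text
clock: 24.85
position: [0.5008, 0.0963, 0.0594]
ee_rot: [3.059, -0.713, 0.001]
force: [-1.4, -2.4, 5.3]
width: 0.388
[0.50076565 0.09629079 0.05938192] -116.25 0.03565476787315582 [-1.35662781 -2.38726691  5.25591974] [-0.50333245  0.41015343 -0.01899998] [-0.60205586  0.48621774  0.41386287  2.05680167 -0.31150926  0.65735949
 -2.011159  ]
scene c16 [([0.5612, 0.2223], 64.1), ([0.5849, -0.0206], -54.2)]
side s16 [([0.3602, 0.0822], -174.0), ([0.5834, -0.018], -54.2)]
```

View pics/z16.png

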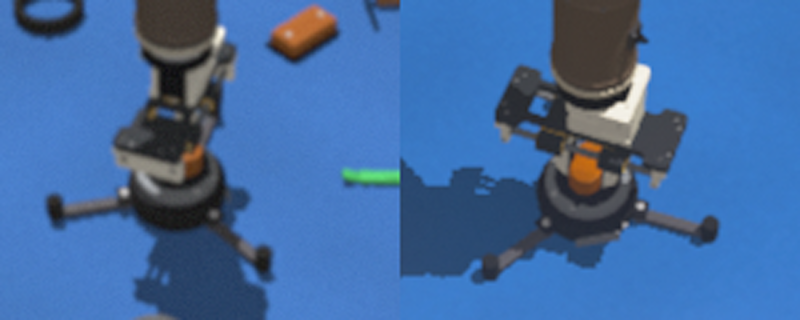

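View pics/w16.png

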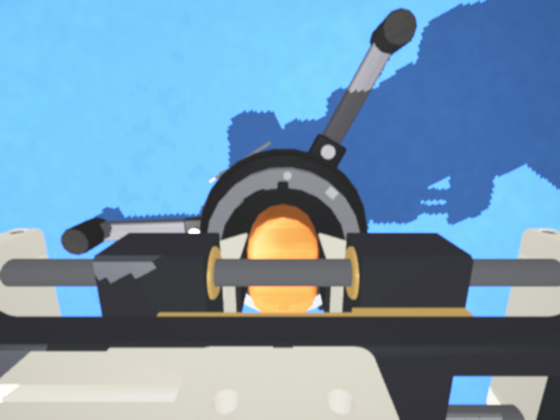

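The wrist picture shows the lens pip at (283,186) almost in line with the stud at (287,175), and the lock block well past it at (333,193). I'll measure the remaining angle.

Run:
```python
from h import *
D=np.load('pics/w16.npz');st={'position':D['pos'],'ee_rot':D['rv']}
cv2.imwrite('pics/w16z.png',cv2.resize(D['im'][140:220,230:350],(720,480),interpolation=cv2.INTER_CUBIC)[:,:,::-1])
```

```text
(no output)
```

View pics/w16z.png

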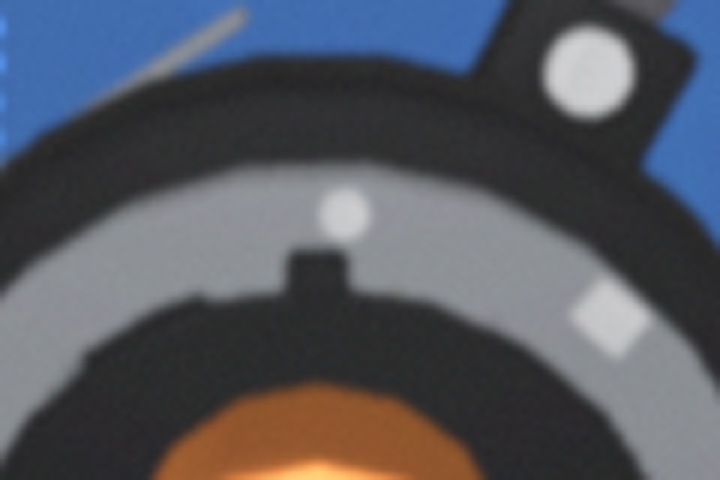

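Run:
```python
from h import *
D=np.load('pics/w16.npz');st={'position':D['pos'],'ee_rot':D['rv']}
f=lambda x,y,z: atz('wrist',230+(x+.5)/6-.5,140+(y+.5)/6-.5,z,st)[:2]
c=st['position'][:2]
for c in (c,np.array([.5003,.097]),f(344,214,.052)*0+np.array([.5006,.0966])):
  for n,p in (('stud',f(344,214,.052)),('block',f(611,318,.052)),('pip',f(318,262,.056)),('hinge',f(588,71,.023))):
    print(n,p.round(4),np.hypot(*(p-c)).round(4),np.degrees(np.arctan2(*(p-c)[::-1])).round(2))
```

```text
stud [0.5384 0.0758] 0.0428 -28.59
block [0.5181 0.0574] 0.0426 -66.0
pip [0.536  0.0798] 0.0389 -25.22
hinge [0.5367 0.0468] 0.0612 -54.04
stud [0.5384 0.0758] 0.0435 -29.07
block [0.5181 0.0574] 0.0435 -65.78
pip [0.536  0.0798] 0.0396 -25.81
hinge [0.5367 0.0468] 0.0621 -54.04
stud [0.5384 0.0758] 0.0431 -28.79
block [0.5181 0.0574] 0.043 -65.92
pip [0.536  0.0798] 0.0392 -25.47
hinge [0.5367 0.0468] 0.0616 -54.05
```

About 3.3° is left, which agrees with the commanded 32°. I'll do the last bit, moving less than the offset.

```bash
python3 -m pendant '[[[0,0,0],[0,0,1.6],0.03],[[0,0,0],[0,0,1.6],0.03],[[0,0,0],[0,0,0],0.03],[[0,0,0],[0,0,0],0.03],[[0,0,0],[0,0,0],0.03],[[0,0,0],[0,0,0],0.03]]'
python3 - <<'E'
from h import *
im,d,st=shot('wrist','w17');print(st['position'],yazof(st),st['width']*.0918,st['force'],st['ft_torque'])
shot('scene','c17');shot('side','s17')
cv2.imwrite('pics/w17z.png',cv2.resize(im[140:220,230:350],(720,480),interpolation=cv2.INTER_CUBIC)[:,:,::-1])
cv2.imwrite('pics/c17z.png',cv2.resize(np.load('pics/c17.npz')['im'][60:360,60:460],(800,600))[:,:,::-1])
E
```

```text
clock: 25.75
position: [0.5007, 0.0963, 0.0594]
ee_rot: [3.038, -0.799, 0.001]
force: [-0.5, -3.3, 5.6]
width: 0.388
[0.5007018  0.09626206 0.05937967] -119.45 0.03558662155566145 [-0.52879134 -3.29980211  5.62599222] [-0.53192653  0.46639329  0.03073655]
```

View pics/w17z.png

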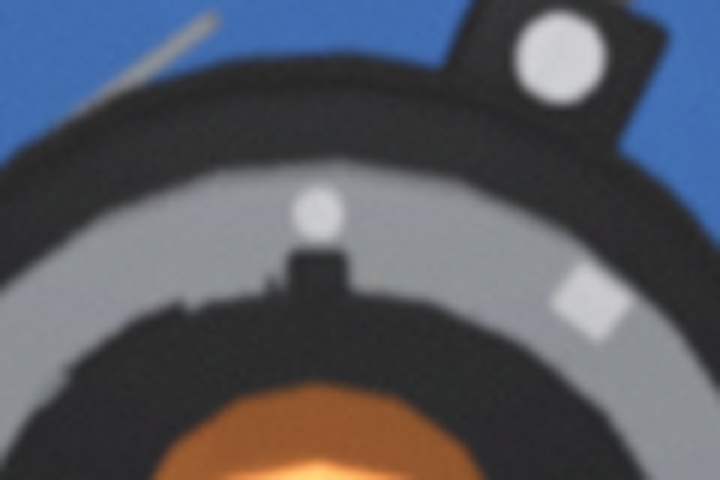

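View pics/c17z.png

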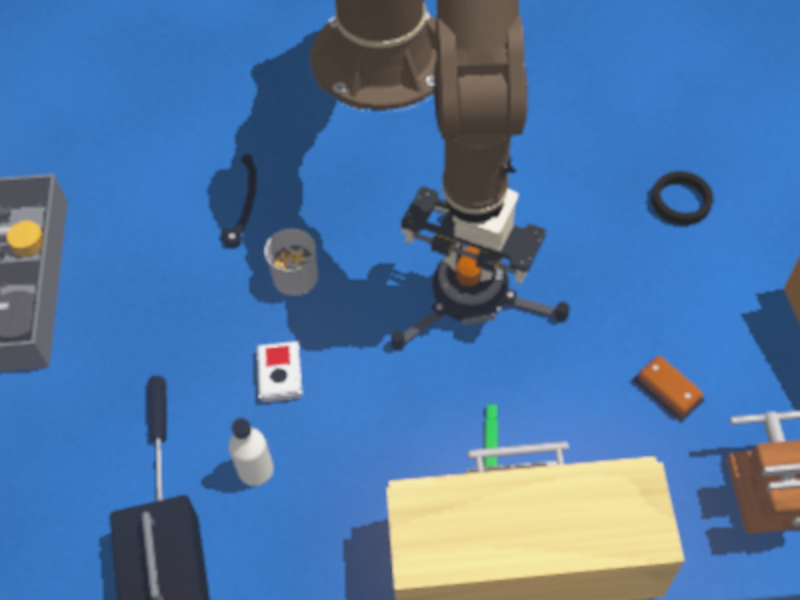

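View pics/s17.png

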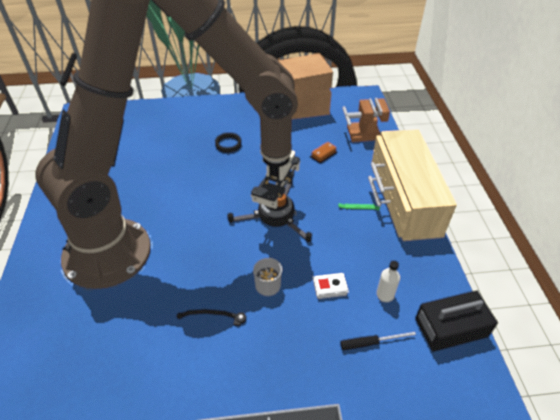

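The pip at zoomed (318,262) is in line with the stud at (319,214). The swung foot at side (231,216) is still fully out, and the bystanders are where they were. I'm handing in with the lens still held.

```bash
python3 -c "
from h import *
print(arm.sign_off()); s=arm.observe(); print(s['clock'],s['position'],s['width'],s['force'])"
```

```text
the job is handed in; nothing more can be done
None
the job is handed in; nothing more can be done
```

The job was handed in at about 25.9 s with the gripper still holding the lens at the test position. No verdict is reported.

- **Foot:** The first push against the rubber end did not finish the job. The spring ball held, and the lamp twisted about 15° anticlockwise and shifted a few mm on the shelf. I did not turn it back. I then clamped the bar and turned it about its hinge, and it snapped out. The wrist picture put it at 142 mm from the axis, in line with the lamp's x, and the last side picture still shows it out.
- **Lens:** I gripped it across its flats and set it into the collar with no side contact. It met the channel floor at the expected height. I then turned it clockwise by a commanded 35.2°.
- **Last checks:** In the wrist picture the lens pip lines up with the test stud to within about half a degree, and the lock block is about 37° further on. The lamp did not turn measurably during the twist. The lens is pressed down with about 6 N, and the bystanders look unmoved in both fixed camera views.
- **Unclear reading:** The moment sensor stayed near zero about the vertical (0.03 Nm or less) rather than showing the ring's roughly 0.08 Nm. I relied on the pip and stud picture instead.

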